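Extend the catch-cup arm to its next hole and hang the cup

TASK

On the juice stand, squeeze the spring button flush with the sleeve, slide the sleeve out along its tube until the button pops into the next hole, and, still gripping the sleeve, tug it steadily outward to check that it is locked: the hole's edge should bear on the button with about 17 N for half a second (12 N at least, never over 22 N). Then hang the stepped steel catch cup upright in the ring at the end of the sleeve, its step resting on the ring, and let go. Do not push the other things about.

Things in the scene. Friction and masses are not known exactly. Their poses are not given: they have to be found in the camera images.
- stand: Fixed stand: steel foot plate 110 x 170 x 10 mm, white square pillar 60 x 60 mm, 141 mm high. Origin: under the pillar's axis on the table; z up. A level 20 mm square inner tube runs from the pillar along the stand's +y, axis 100 mm above the table, out to about y = 155 mm. A square aluminium sleeve rides on it; 15 to 25 N of grip across it (along x) at the slot presses the button flush.
- sleeve (a joint): Slide of the sleeve along the stand's +y (outward), m, 0 to 0.0635; about 2 N of friction, no spring. Square tube 28 mm wide and high, 121 mm long, from y = 54 to 175 mm in the stand's frame at 0, the cup ring fixed to its outer end. It starts at 0 to 0.003, the button in the slot; the button pops into the hole somewhere between 0.048 and 0.060, with 1.5 mm of play each way.
- slot (a point): Middle of the starting slot in the sleeve's +x face, 31 mm long and 16 mm high, at the height of the tube's axis, 128.5 mm from the pillar's axis at sleeve joint 0. The button sticks out of it at the start. Moves with the sleeve.
- hole (a point): Middle of the next hole in the sleeve's +x face, 16 mm square, at the height of the tube's axis, 52.5 mm nearer to the pillar than the slot's middle. The button must end popped out through it. Moves with the sleeve.
- button (a joint): Spring button: steel pin, 13 mm diameter with a 5 mm long cone end (3 mm across at the tip), pointing to the stand's +x, 100 mm above the table, 124 to 136 mm from the pillar's axis (differs each time, fixed during the job). Value in m: 0 = popped out, 5 mm proud of the sleeve, locking it; 0.005 = flush; 0.008 = wholly under the 3 mm wall. Spring 2.4 N out, 3.4 N flush, 4 N under the wall.
- ring (a point): Centre of the top face of the cup ring: steel, 66 mm outside, 45 mm inside, 10 mm thick, top face 105 mm above the table. At the sleeve's outer end, 207.5 mm from the pillar's axis along the stand's +y at sleeve joint 0; moves with the sleeve.
- cup: Stepped steel catch cup, open top, 80 mm tall, about 120 g: lower part 40 mm diameter and 36 mm high, a step (36 to 39 mm), then 54 mm diameter up to the rim; wall 3 mm. Origin: centre of its underside, z up. Stands loose on the table. Hung in the ring, its underside is about 37 mm below the ring's top face. Grip it from above across the upper part.
- green_coconut: Green coconut, 128 mm across and 140 mm tall, standing; origin under its middle, on the table. Leave alone.
- peeled_coconut: Pale peeled coconut with a pointed top, 104 mm across and 100 mm tall; origin under its middle. Leave alone.
- shell: Half coconut shell, a brown bowl 104 mm across and 48 mm tall, mouth up; origin under its middle. Leave alone.
- beaker: Plain steel beaker without a step, 68 mm across at the rim and 100 mm tall; origin under its middle. It is not the catch cup. Leave alone.
- jar: White jar with a steel cap, 72 mm across and 110 mm tall; origin under its middle. Leave alone.
- brush: Cleaning brush with a wooden handle, lying; origin under its middle, x along it. Leave alone.
- scraper: Scraper (spatula) with a black handle, lying; origin under its middle, x along it. Leave alone.
Things that resemble listed ones, but are neither listed nor needed, are in the scene too. What is shaped like the cup but yellow is not meant.

How it is judged:
On the way:
1. the sleeve is slid out to its hole, the button has popped out in it (within 1.5 mm of fully out), and the sleeve is tugged outward against it with at least 12 N for 0.2 s, the cup not yet moved (value of joint sleeve above 0.04 m and value of joint button below 0.0015 m and contact force between button and sleeve above 12 N and contact force between the fingers and sleeve above 1 N and distance of cup from where it was at the start of the episode below 0.03 m), for 0.2 s.
At the end, for the whole second after the job is handed in: The sleeve is slid out more than 40 mm with the button popped out in its hole (within 1.5 mm of fully out); the cup hangs upright (within 0.08 rad) in the ring, centred within 6 mm, its underside 33 to 41 mm below the ring's top face, released and at rest (value of joint sleeve above 0.04 m and value of joint button below 0.0015 m and horizontal distance between cup and ring below 0.006 m and z of cup in the frame of ring between -0.041 and -0.033 m and angle between cup's own z axis and vertical below 0.08 rad and linear speed of cup below 0.02 m/s and contact force between the fingers and cup below 0.1 N); the robot touches nothing.
It fails at once if the button is strained by the sleeve with more than 22 N (contact force between button and sleeve above 22 N).
It fails at once if another thing on the table is pushed more than 30 mm (distance of any of green_coconut, peeled_coconut, shell, beaker, jar, brush, scraper from where it was at the start of the episode above 0.03 m).
It also fails if it takes over 72 s, if anything falls off the work surface, if the arm or the gripper's body presses on something with over 40 N, if the wrist force passes 120 N, or if a joint passes its speed limit or range.

ROBOT

A 6-joint arm with a two-finger parallel gripper is mounted at the origin on the work surface. World frame = base frame: x ahead of the robot, y to its left, z up, the work surface at z = 0. Lengths are in m, angles in rad, forces in N, time in s.
With the tool pointing down it reaches from about 0.325 to 0.775 m from the base axis. Payload 9.3 kg.
Tool frame: the origin (TCP) lies midway between the tips of the shut fingers; the grasp point (between the pads) lies 19 mm behind it; z points along the fingers, x is the direction in which the jaws open and shut, and the axes are right-handed (so a half turn about z gives the same grasp; the last joint's range is limited). The gripper opens to 85 mm and grips with 20 to 120 N. Pads are 22 mm wide; open, the fingers measure 114 mm over their backs; the gripper's body (76 mm by 85 mm) begins 54 mm behind the grasp point. The pads swing forward as they close: fully open they stand 13 mm farther back than shut.
Start: joints at [0.962, 0.259, 0.021, 1.334, 0, 1.418], TCP at [0.242, 0.494, 0.231] pointing down, gripper open.
Joint ranges: [-3.04, 3.04], [-0.91, 1.82], [-1.04, 1.36], [-1.92, 1.95], [-1.52, 1.45], [-3.14, 3.14]. Speed limits (rad/s): [2.22, 2.22, 2.79, 3.14, 3.14, 3.14].

INTERFACE

Orientations are given as a unit quaternion [x, y, z, w].
In Python, from rig import state, capture, calibration, hand_in gives the robot as it stands.
- The arm moves only by the shell command python3 -m jog 'ROWS' [FORCE]. ROWS is JSON, a list of rows, each an object of numbers: "fingers": the opening, from 0 (shut) to 1 (fully open); "dx", "dy", "dz": the shift along the tool's x, y, z in mm; "wx", "wy", "wz": the turn, a rotation vector about the tool's x, y, z in degrees. A call has exactly 5 rows; each row shifts and turns the commanded pose from where the row before left it, along the tool's axes as they then stand; what a row does not reach is not made up. A row lasts 1/12 s, in which the tool goes at most 41.7 mm and 7.16 degrees, less where a joint would pass 70% of its speed; a pose out of reach is approached as far as the arm can. A call is refused whole if a number of a shift passes 41.7 or a number of a turn 7.16, either way. A call with a gripper value outside its range is refused whole. The fingers move at their own pace and stop on an object; FORCE is the grip in N (left out, the last holds). Time passes only in rows, so rows that do not move let the fingers close, or fill a call up. It gives the time, the measured TCP pose, the force and the opening at its end, in the units of the state.
- state(): the state, without advancing time (a new reading comes with each control period).
- capture(name): name is "scene" or "side" or "wrist"; returns (picture, depth): 384x512x3 uint8, red, green, blue; 384x512 float32, m along the optical axis (not along the pixel's ray), 0 where there is no reading.
- calibration(name): a dict with "camera_matrix" (3x3 intrinsics, pixels), "k1" (the pictures are not rectified: a ray, as slopes to the right and down, at radius r is drawn at 1 + k1 r^2 times it, then the intrinsics apply), "R" (3x3) and "t" (3): a world point X has camera coordinates R X + t; the wrist camera has in their place "hand_eye" (4x4, takes a point from camera to tool coordinates, whose origin is the TCP and whose axes are the tool frame's). Camera axes: x right, y down, z forward; pixel columns grow to the right and rows downward; lengths in m; the calibration is good to about 2 mm. A picture is of the moment at which its call begins: read the wrist's pose just before it. calibration takes no time and is no camera call.
- hand_in(): hands the job in, once; it reports no verdict.
The state is a dict: "clock": time; "joint_positions": joint angles; "joint_vel": joint speeds; "tau": joint torques, N m; "position": TCP position; "ee_rot": TCP orientation; "force": force on the tool from outside, world axes, zero at the start; "wrist_torque": the same for the moment, N m; "finger_gap": opening from 0.0 (shut) to 1.0 (fully open).
Only numpy, scipy, OpenCV 4.12 (cv2) and the standard library are available. Lean on these libraries where they do the work, as an engineer would, in place of code of your own. Each camera call takes 0.05 s, during which the arm holds its last target.

## Working session

There is one attempt and no reset: what is moved stays moved. The work goes in short steps, Python scripts to look and compute and a shell command to move; the robot and the scene stay as the last step left them, time stands still between calls to the robot, and variables do not carry over. Pictures are saved under pics/ and viewed, and the job is handed in when it is done.

```bash
ls; mkdir -p pics; python3 - <<'E'
from rig import state, capture, calibration
import cv2, numpy as np
s=state(); print(s)
for n in ("scene","side","wrist"):
    p,d=capture(n); cv2.imwrite(f"pics/{n}0.png",p[:,:,::-1]); np.save(f"pics/{n}0.npy",d); np.save(f"pics/{n}0rgb.npy",p)
    print(n,calibration(n))
E
```

```text
pics
{'clock': 0.0, 'joint_positions': array([9.62425809e-01, 2.59167991e-01, 2.07205591e-02, 1.33369466e+00,
       8.87681074e-06, 1.41820326e+00]), 'joint_vel': array([ 0.00143001, -0.00156252,  0.00111351,  0.0009561 , -0.00020894,
       -0.00087067]), 'tau': array([-9.86304440e-04, -5.55644202e+01,  3.44529533e+01,  1.37600020e-02,
       -1.98979260e-04, -4.31726062e-05]), 'position': array([0.24191371, 0.4936079 , 0.2306631 ]), 'ee_rot': array([ 8.48575244e-01,  5.29074287e-01, -6.20219491e-04,  2.60997512e-04]), 'force': array([ 0.34679128,  0.50438519, -0.17088509]), 'wrist_torque': array([-0.00959803, -0.0235696 , -0.05340002]), 'finger_gap': 1.0010823148119612}
scene {'camera_matrix': array([[443.03231253,   0.        , 258.14178849],
       [  0.        , 443.03231253, 193.30848461],
       [  0.        ,   0.        ,   1.        ]]), 'k1': -0.06812016564663857, 'R': array([[ 0.16329719,  0.98643628,  0.01665807],
       [ 0.7521184 , -0.11354495, -0.64917291],
       [-0.63847627,  0.11853695, -0.76045844]]), 't': array([-0.14627525, -0.37550511,  1.69512444])}
side {'
[... 262 characters left out ...]
3641424, -0.57197642, -0.81946139],
       [ 0.08374865,  0.81537401, -0.57284499]]), 't': array([-0.56868641,  0.11387977,  1.23447731])}
wrist {'camera_matrix': array([[278.25379685,   0.        , 258.1310179 ],
       [  0.        , 278.25379685, 191.90555543],
       [  0.        ,   0.        ,   1.        ]]), 'k1': -0.007209860401183485, 'hand_eye': array([[ 9.99999713e-01,  1.95783100e-04,  7.31220554e-04,
        -1.27164112e-04],
       [-4.12582049e-04,  9.50850994e-01,  3.09648538e-01,
        -8.02897279e-02],
       [-6.34657840e-04, -3.09648751e-01,  9.50850802e-01,
        -1.43135401e-01],
       [ 0.00000000e+00,  0.00000000e+00,  0.00000000e+00,
         1.00000000e+00]])}
```

View pics/scene0.png

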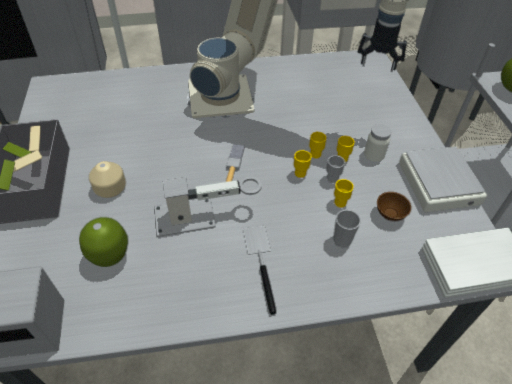

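View pics/side0.png

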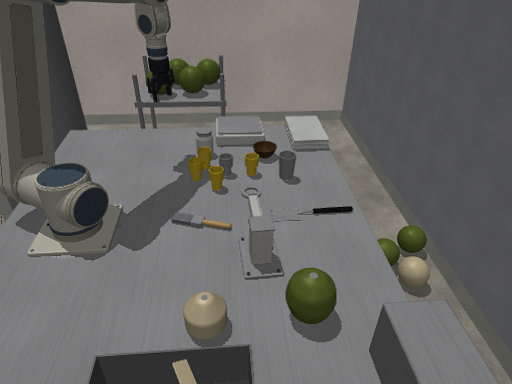

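View pics/wrist0.png

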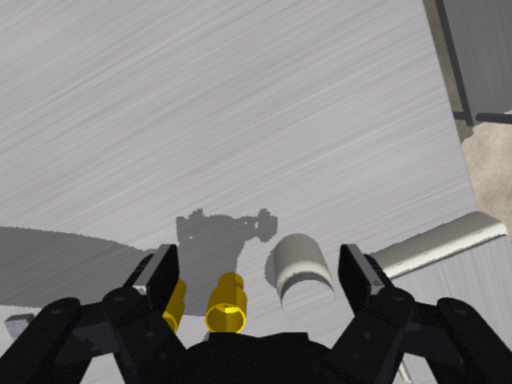

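The scene view shows the stand at about (180,205), with the sleeve running right to the ring at (250,186). The steel cup is at (335,168) between four yellow decoys, the beaker at (346,228) and the jar at (378,143). I'll write helpers and zoom in.

```bash
cat > h.py <<'E'
import numpy as np, cv2
from scipy.spatial.transform import Rotation as Ro
from rig import state, capture, calibration
def cam(name,s=None):
    c=calibration(name); K=c["camera_matrix"]; k=c["k1"]
    if name=="wrist":
        s=s or state(); H=np.array(c["hand_eye"]); T=np.eye(4); T[:3,:3]=Ro.from_quat(s["ee_rot"]).as_matrix(); T[:3,3]=s["position"]
        W=T@H; R=W[:3,:3].T; t=-R@W[:3,3]
    else: R=np.array(c["R"]); t=np.array(c["t"])
    return K,k,R,t
def rays(c,uv):
    K,k,R,t=c; uv=np.asarray(uv,float).reshape(-1,1,2)
    n=cv2.undistortPoints(uv,K,np.array([k,0,0,0.])).reshape(-1,2)
    return np.c_[n,np.ones(len(n))]
def center(c): return -c[2].T@c[3]
def onplane(c,uv,z):
    r=rays(c,uv)@c[2]; o=center(c); s=(z-o[2])/r[:,2]; return o+s[:,None]*r
def bydepth(c,uv,d):
    r=rays(c,uv); return (r*np.asarray(d).reshape(-1,1)-c[3])@c[2]
def proj(c,X):
    K,k,R,t=c; return cv2.projectPoints(np.asarray(X,float).reshape(-1,3),cv2.Rodrigues(R)[0],t,K,np.array([k,0,0,0.]))[0].reshape(-1,2)
def tri(c1,p1,c2,p2):
    A=[];b=[]
    for c,p in((c1,p1),(c2,p2)):
        r=(rays(c,[p])@c[2])[0]; r/=np.linalg.norm(r); P=np.eye(3)-np.outer(r,r); A.append(P); b.append(P@center(c))
    return np.linalg.lstsq(np.vstack(A),np.hstack(b),rcond=None)[0]
def cloud(c,d):
    v,u=np.mgrid[0:d.shape[0],0:d.shape[1]]
    X=bydepth(c,np.c_[u.ravel(),v.ravel()],d.ravel()); X[d.ravel()<=0]=np.nan
    return X.reshape(d.shape+(3,))
E
python3 - <<'E'
from h import *
for n,(x0,y0,x1,y1) in (("scene",(140,120,420,270)),("side",(160,110,380,290))):
    im=cv2.imread(f"pics/{n}0.png")[y0:y1,x0:x1]; f=800/(x1-x0); f=min(f,600/(y1-y0))
    cv2.imwrite(f"pics/{n}0z.png",cv2.resize(im,None,fx=f,fy=f,interpolation=cv2.INTER_CUBIC)); print(n,f)
    c=cam(n); X=cloud(c,np.load(f"pics/{n}0.npy")); np.save(f"pics/{n}X.npy",X)
for n,pts in (("scene",[(175,183),(245,186),(335,165),(346,222),(378,130),(215,190)]),("side",[(260,222),(251,191),(225,157),(287,158)])):
    X=np.load(f"pics/{n}X.npy")
    for p in pts: print(n,p,X[p[1],p[0]].round(3))
E
```

```text
scene 2.857142857142857
side 3.3333333333333335
scene (175, 183) [ 0.556 -0.177  0.141]
scene (245, 186) [0.473 0.028 0.   ]
scene (335, 165) [0.463 0.319 0.041]
scene (346, 222) [0.694 0.284 0.051]
scene (378, 130) [0.396 0.471 0.111]
scene (215, 190) [ 0.574 -0.071  0.113]
side (260, 222) [ 0.564 -0.177  0.14 ]
side (251, 191) [ 0.569  0.18  -0.002]
side (225, 157) [0.477 0.335 0.06 ]
side (287, 158) [0.719 0.297 0.069]
```

```bash
sleep 0.1; ls pics
```

```text
scene0.npy
scene0.png
scene0rgb.npy
scene0z.png
sceneX.npy
side0.npy
side0.png
side0rgb.npy
side0z.png
sideX.npy
wrist0.npy
wrist0.png
wrist0rgb.npy
```

View pics/scene0z.png

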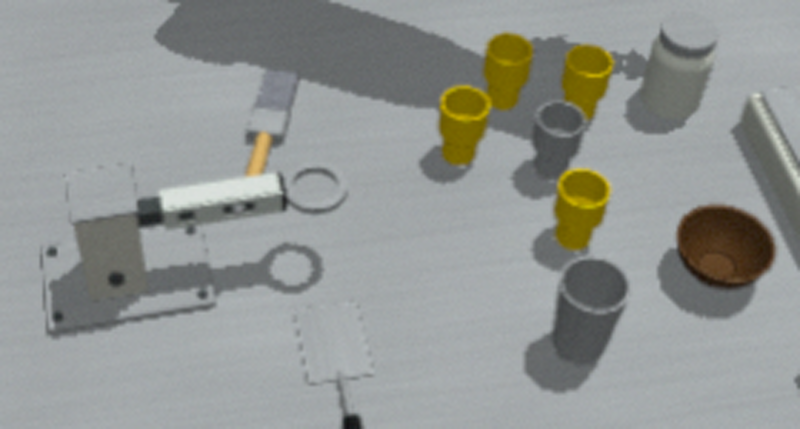

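View pics/side0z.png

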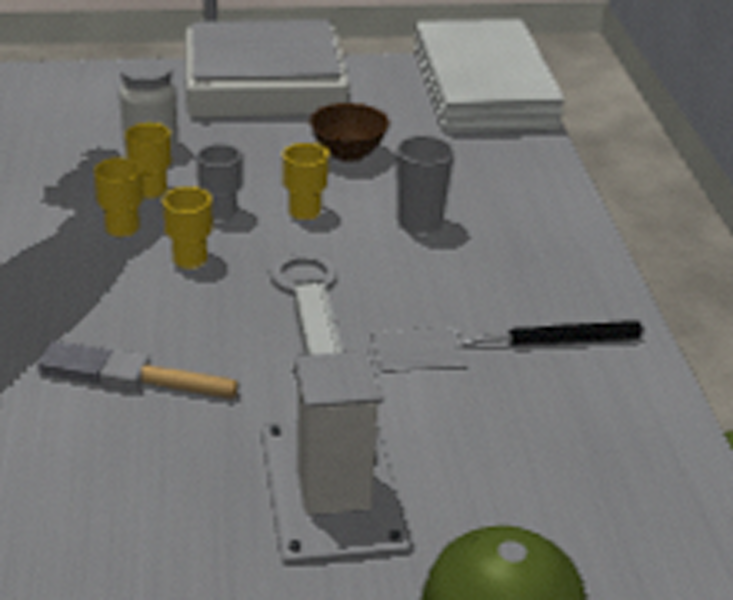

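```bash
python3 - <<'E'
import numpy as np
from h import *
for n in("scene","side"):
    X=np.load(f"pics/{n}X.npy").reshape(-1,3)
    # sleeve top z~.114, pillar top .141, ring .105
    box=(X[:,0]>.45)&(X[:,0]<.68)&(X[:,1]>-.3)&(X[:,1]<.12)
    for lab,a,b in(("pillar",.134,.150),("sleeve",.109,.120)):
        P=X[box&(X[:,2]>a)&(X[:,2]<b)]
        if len(P)<20: print(n,lab,len(P)); continue
        (cx,cy),(w,h),an=cv2.minAreaRect(P[:,:2].astype(np.float32)*1000)
        v=np.linalg.svd(P[:,:2]-P[:,:2].mean(0))[2][0]
        print(n,lab,len(P),P.mean(0).round(4),(cx,cy),(w,h),an,"dir",v, "zmed",np.median(P[:,2]))
    P=X[(X[:,0]>.5)&(X[:,0]<.65)&(X[:,1]>-0.02)&(X[:,1]<.12)&(X[:,2]>.09)&(X[:,2]<.118)]
    print(n,"ring",len(P), P.min(0),P.max(0))
E
```

```text
scene pillar 439 [ 0.5722 -0.1779  0.1403] (570.3671875, -177.88487243652344) (67.34081268310547, 64.42179870605469) 3.3243274688720703 dir [0.98828958 0.15258997] zmed 0.140234687300277
scene sleeve 464 [ 0.5703 -0.0837  0.1132] (570.1063842773438, -104.81267547607422) (44.417633056640625, 209.315185546875) 9.561281204223633 dir [ 0.18986757 -0.98180971] zmed 0.11306540129450005
scene ring 313 [ 0.52711986 -0.01972854  0.09025746] [0.59204043 0.06306766 0.11700577]
side pillar 361 [ 0.5649 -0.1823  0.1396] (565.1043701171875, -179.50816345214844) (63.49580001831055, 68.9554672241211) 3.6972098350524902 dir [ 0.1067558  -0.99428527] zmed 0.13969931677738848
side sleeve 269 [ 0.5595 -0.0983  0.1132] (553.6412353515625, -107.99281311035156) (57.745243072509766, 209.5807342529297) 7.243759632110596 dir [ 0.03990896 -0.99920332] zmed 0.11298824288529875
side ring 159 [ 0.52240149 -0.01990534  0.0928922 ] [0.5856301  0.06250303 0.11456656]
```

The zooms show the slot and holes as dark spots on the sleeve's +x face, at about (188,215) and (228–250,207) in the zoomed scene picture. Stand yaw is about 3.5°. I'll turn the tool to match and bring the wrist camera over the sleeve.

```bash
R='[{"wz":6,"fingers":1},{"wz":6},{"wz":6},{"wz":6},{"wz":6}]'; python3 -m jog '[{"wz":6,"fingers":1,"dz":-8},{"wz":6,"fingers":1,"dz":-8},{"wz":6,"fingers":1,"dz":-8},{"wz":6,"fingers":1,"dz":-8},{"wz":6,"fingers":1,"dz":-8}]' && python3 -m jog '[{"wz":6,"fingers":1},{"wz":6,"fingers":1},{"wz":6,"fingers":1},{"wz":6,"fingers":1},{"wz":6,"fingers":1}]'
```

```text
schema error: expected keys fingers, dx, dy, dz, wx, wy, wz
```

```bash
python3 -m jog '[{"fingers":1,"dx":0,"dy":0,"dz":-8,"wx":0,"wy":0,"wz":6},{"fingers":1,"dx":0,"dy":0,"dz":-8,"wx":0,"wy":0,"wz":6},{"fingers":1,"dx":0,"dy":0,"dz":-8,"wx":0,"wy":0,"wz":6},{"fingers":1,"dx":0,"dy":0,"dz":-8,"wx":0,"wy":0,"wz":6},{"fingers":1,"dx":0,"dy":0,"dz":-8,"wx":0,"wy":0,"wz":6}]' && python3 -m jog '[{"fingers":1,"dx":0,"dy":0,"dz":0,"wx":0,"wy":0,"wz":6},{"fingers":1,"dx":0,"dy":0,"dz":0,"wx":0,"wy":0,"wz":6},{"fingers":1,"dx":0,"dy":0,"dz":0,"wx":0,"wy":0,"wz":6},{"fingers":1,"dx":0,"dy":0,"dz":0,"wx":0,"wy":0,"wz":6},{"fingers":1,"dx":0,"dy":0,"dz":0,"wx":0,"wy":0,"wz":6}]'
cat >> h.py <<'E'
def delta(target,ang=None):
    """mm shift in tool axes to target pos; wz degrees to bring tool x to world angle ang (deg)"""
    s=state(); R=Ro.from_quat(s["ee_rot"]).as_matrix()
    d=R.T@(np.array(target)-s["position"])*1000
    a=np.degrees(np.arctan2(R[1,0],R[0,0])); tilt=np.degrees(np.arccos(-R[2,2]))
    print("pos",s["position"].round(4),"toolx ang",a.round(2),"tilt",tilt.round(2),"clock",s["clock"],"shift mm",d.round(1),"F",s["force"].round(2))
    if ang is not None: print("wz",-(ang-a))
E
python3 -c "
from h import *
delta([.60,-.03,.27],3.5)"
```

```text
clock: 0.57
position: [0.242, 0.4937, 0.2714]
ee_rot: [0.957, 0.289, -0.0, 0.0]
force: [0.2, 0.0, 0.2]
finger_gap: 1.002
clock: 0.98
position: [0.242, 0.4938, 0.271]
ee_rot: [1.0, 0.031, -0.0, 0.0]
force: [0.2, -0.1, 0.2]
finger_gap: 1.003
pos [0.242  0.4938 0.271 ] toolx ang 3.59 tilt 0.03 clock 0.9833 shift mm [324.5 545.1   1.1] F [ 0.22 -0.11  0.21]
wz 0.0867908383334095
```

```bash
for i in 1 2 3; do python3 -m jog '[{"fingers":1,"dx":21,"dy":35,"dz":0,"wx":0,"wy":0,"wz":0},{"fingers":1,"dx":21,"dy":35,"dz":0,"wx":0,"wy":0,"wz":0},{"fingers":1,"dx":21,"dy":35,"dz":0,"wx":0,"wy":0,"wz":0},{"fingers":1,"dx":21,"dy":35,"dz":0,"wx":0,"wy":0,"wz":0},{"fingers":1,"dx":21,"dy":35,"dz":0,"wx":0,"wy":0,"wz":0}]'; done
python3 - <<'E'
from h import *
delta([.60,-.03,.27],3.5)
import pickle
s=state(); p,d=capture("wrist"); pickle.dump((s,p,d),open("pics/w1.pkl","wb"))
cv2.imwrite("pics/w1.png",cv2.resize(p[:,:,::-1],None,fx=1.5,fy=1.5,interpolation=cv2.INTER_CUBIC))
E
```

```text
clock: 1.4
position: [0.3592, 0.3247, 0.2712]
ee_rot: [0.999, 0.034, -0.0, 0.0]
force: [1.5, 0.3, 0.7]
finger_gap: 1.0
clock: 1.82
position: [0.476, 0.1569, 0.2713]
ee_rot: [0.999, 0.034, -0.0, -0.0]
force: [0.8, 1.3, 0.5]
finger_gap: 0.995
clock: 2.23
position: [0.5927, -0.0106, 0.2711]
ee_rot: [0.999, 0.034, -0.0, -0.0]
force: [0.3, 0.7, -0.2]
finger_gap: 1.002
pos [ 0.5927 -0.0106  0.2711] toolx ang 3.87 tilt 0.01 clock 2.2333 shift mm [ 6.  19.8  1.1] F [ 0.25  0.67 -0.21]
wz 0.36775156277947385
```

View pics/w1.png

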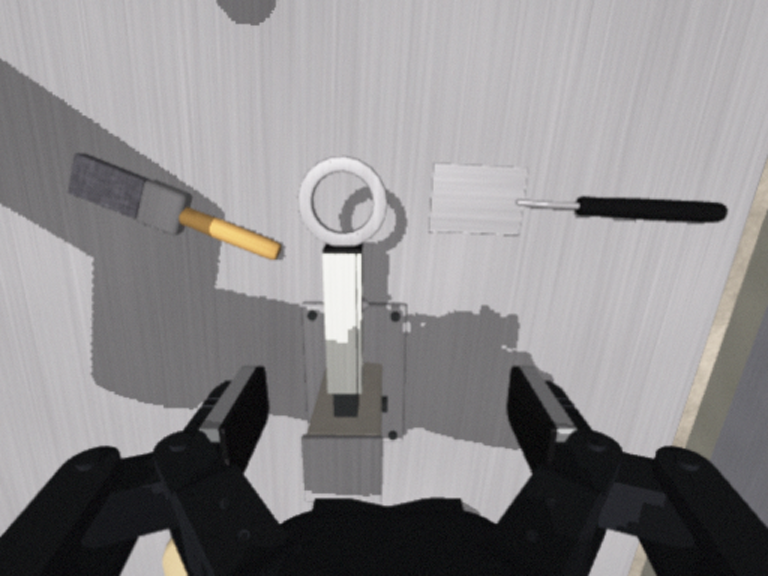

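The wrist view shows the ring centred at about (342,200) in the 1.5× picture, with the sleeve below it. The button on the +x side is barely visible, so I'll tilt to see that face and measure ring and sleeve from this picture meanwhile.

```bash
python3 -m jog '[{"fingers":1,"dx":10,"dy":2,"dz":-2,"wx":0,"wy":-6,"wz":0},{"fingers":1,"dx":10,"dy":2,"dz":-2,"wx":0,"wy":-6,"wz":0},{"fingers":1,"dx":10,"dy":2,"dz":-2,"wx":0,"wy":-6,"wz":0},{"fingers":1,"dx":10,"dy":2,"dz":-2,"wx":0,"wy":-6,"wz":0},{"fingers":1,"dx":10,"dy":2,"dz":-2,"wx":0,"wy":-6,"wz":0}]'
python3 -m jog '[{"fingers":1,"dx":0,"dy":0,"dz":0,"wx":0,"wy":0,"wz":0},{"fingers":1,"dx":0,"dy":0,"dz":0,"wx":0,"wy":0,"wz":0},{"fingers":1,"dx":0,"dy":0,"dz":0,"wx":0,"wy":0,"wz":0},{"fingers":1,"dx":0,"dy":0,"dz":0,"wx":0,"wy":0,"wz":0},{"fingers":1,"dx":0,"dy":0,"dz":0,"wx":0,"wy":0,"wz":0}]'
python3 - <<'E'
from h import *
import pickle
s,p,d=pickle.load(open("pics/w1.pkl","rb")); c=cam("wrist",s)
X=cloud(c,d)
m=(X[...,2]>.098)&(X[...,2]<.109)&(X[...,1]>-.03)&(X[...,1]<.1)&(abs(X[...,0]-.555)<.05)
print("ring depth",m.sum(),X[m].min(0),X[m].max(0),np.median(X[m][:,2]))
cn=cv2.findContours(m.astype(np.uint8),cv2.RETR_CCOMP,cv2.CHAIN_APPROX_NONE)[0]
for q in cn:
    if len(q)>40:
        P=onplane(c,q.reshape(-1,2),.105)[:,:2]; A=np.c_[2*P,np.ones(len(P))]; r=np.linalg.lstsq(A,(P**2).sum(1),rcond=None)[0]
        print(len(q),r[:2],"R",np.sqrt(r[2]+r[0]**2+r[1]**2))
m=(X[...,2]>.110)&(X[...,2]<.120)&(abs(X[...,0]-.565)<.05)&(X[...,1]<.03)
P=X[m]; print("sleeve",m.sum(),np.median(P[:,2]),P[:,1].min(),P[:,1].max())
(cx,cy),(w,h),an=cv2.minAreaRect(P[:,:2].astype(np.float32)*1000); print(cx,cy,w,h,an)
ys=np.arange(-.1,.0,.005); row=[]
for y in ys:
    Q=P[abs(P[:,1]-y)<.0025]
    if len(Q)>3: row.append((y,(Q[:,0].min()+Q[:,0].max())/2,np.ptp(Q[:,0])))
row=np.array(row); print(row.round(4)); print(np.polyfit(row[:,0],row[:,1],1))
# new picture
s=state(); p,d=capture("wrist"); pickle.dump((s,p,d),open("pics/w2.pkl","wb"))
cv2.imwrite("pics/w2.png",cv2.resize(p[:,:,::-1],None,fx=1.5,fy=1.5,interpolation=cv2.INTER_CUBIC))
E
```

```text
clock: 2.7
position: [0.6083, -0.0176, 0.2211]
ee_rot: [0.974, 0.034, -0.224, 0.013]
force: [-0.1, 0.3, -0.6]
finger_gap: 1.003
clock: 3.12
position: [0.605, -0.017, 0.2257]
ee_rot: [0.974, 0.034, -0.222, 0.013]
force: [0.4, 0.0, -0.5]
finger_gap: 1.0
ring depth 1606 [ 0.52368717 -0.02887232  0.09801113] [0.58864296 0.06449662 0.10782406] 0.1048166292445003
226 [0.55839529 0.02437379] R 0.035213660037458155
116 [0.55634527 0.03278851] R 0.022264266735884948
sleeve 2623 0.11392189779980315 -0.1512987596474525 0.0015898572371245351
560.9417114257812 -74.34811401367188 58.89186096191406 150.7178497314453 3.3496286869049072
[[-0.1     0.5631  0.0279]
 [-0.095   0.5629  0.0276]
 [-0.09    0.5627  0.0276]
 [-0.085   0.562   0.0265]
 [-0.08    0.5618  0.0264]
 [-0.075   0.5611  0.0274]
 [-0.07    0.5608  0.0274]
 [-0.065   0.5607  0.0272]
 [-0.06    0.5606  0.0271]
 [-0.055   0.5604  0.0269]
 [-0.05    0.5601  0.0269]
 [-0.045   0.56    0.0267]
 [-0.04    0.5593  0.0277]
 [-0.035   0.559   0.0278]
 [-0.03    0.5589  0.0274]
 [-0.025   0.5588  0.0274]
 [-0.02    0.5586  0.0271]
 [-0.015   0.5584  0.027 ]
 [-0.01    0.5583  0.0268]
 [-0.005   0.558   0.0268]]
[-0.05374595  0.55746735]
```

View pics/w2.png

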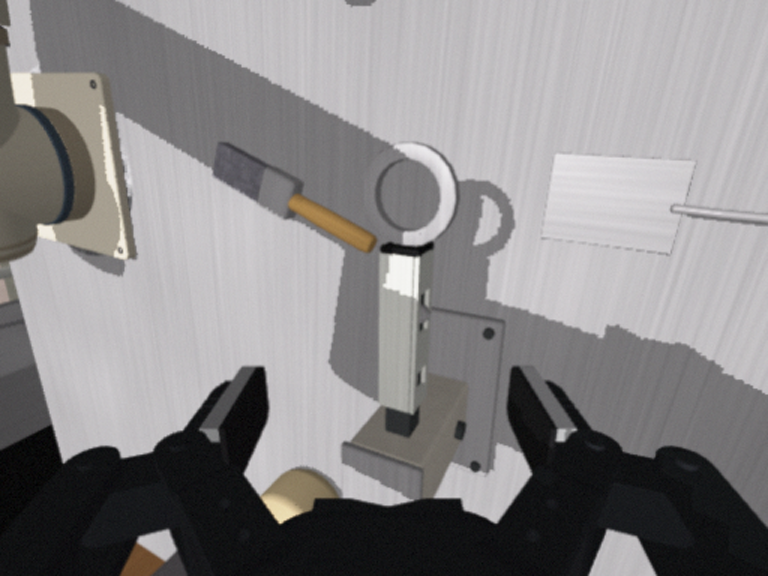

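```bash
python3 - <<'E'
from h import *
import pickle
s,p,d=pickle.load(open("pics/w2.pkl","rb")); 
cv2.imwrite("pics/w2z.png",cv2.resize(p[155:290,235:325,::-1],None,fx=6,fy=6,interpolation=cv2.INTER_CUBIC)[:800])
E
```

```text
(no output)
```

View pics/w2z.png

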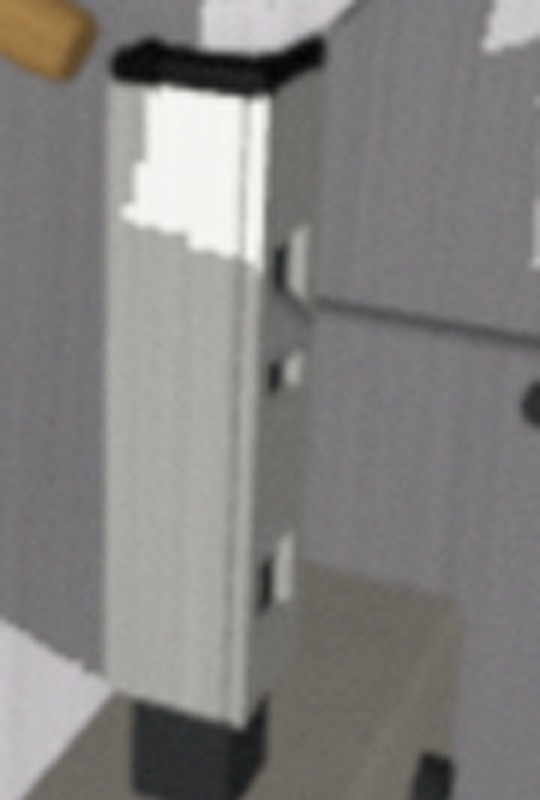

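```bash
python3 - <<'E'
from h import *
import pickle
s,p,d=pickle.load(open("pics/w2.pkl","rb")); c=cam("wrist",s)
ex=np.array([.9986,.0537,0]); ey=np.array([-.0537,.9986,0]); A=np.array([.55747,0,.1])
def onface(uv,off):
    r=rays(c,uv)@c[2]; o=center(c); t=(off-(o-A)@ex)/(r@ex); X=o+t[:,None]*r; return np.c_[(X-A)@ey,X[:,2]]
# pillar axis from ring: 
ring=(np.array([.55635,.03279,0])-A)@ey; print("ring y",ring)
names=dict(top_out=(285,228),bot_out=(285,312),slot_in=(275,390),slot_in2=(295,385),slot_out2=(303,228),hole_in=(265,608),hole_out=(275,540),sleeve_in=(270,705),sleeve_out=(270,92),dark1end=(290,295),dark2st=(272,362))
for k,(x,y) in names.items(): print(k,(onface([((x+.5)/6-.5+235,(y+.5)/6-.5+155)],.014)[0]-[ring,0]).round(4))
for q in((315,312),(312,318)): print("tip",(onface([((q[0]+.5)/6-.5+235,(q[1]+.5)/6-.5+155)],.019)[0]-[ring,0]).round(4))
E
```

```text
ring y 0.032804238
top_out [-0.0619  0.104 ]
bot_out [-0.0778  0.1022]
slot_in [-0.0911  0.1055]
slot_in2 [-0.0943  0.0954]
slot_out2 [-0.0647  0.095 ]
hole_in [-0.1343  0.1059]
hole_out [-0.1222  0.1022]
sleeve_in [-0.1581  0.1009]
sleeve_out [-0.0362  0.1135]
dark1end [-0.0754  0.1001]
dark2st [-0.0851  0.1076]
tip [-0.0773  0.101 ]
tip [-0.0779  0.1024]
```

```bash
python3 -m jog '[{"fingers":1,"dx":0,"dy":0,"dz":0,"wx":0,"wy":6,"wz":0},{"fingers":1,"dx":0,"dy":0,"dz":0,"wx":0,"wy":6,"wz":0},{"fingers":1,"dx":0,"dy":0,"dz":0,"wx":0,"wy":6,"wz":0},{"fingers":1,"dx":0,"dy":0,"dz":0,"wx":0,"wy":6,"wz":0},{"fingers":1,"dx":0,"dy":0,"dz":0,"wx":0,"wy":6,"wz":0}]'
python3 -c "
from h import *
delta([.5603,-.0496,.079],3.08); print(Ro.from_quat(state()['ee_rot']).as_matrix().round(4))"
```

```text
clock: 3.58
position: [0.6051, -0.0171, 0.2253]
ee_rot: [0.999, 0.036, 0.04, 0.004]
force: [-0.7, 0.3, 0.3]
finger_gap: 0.998
pos [ 0.6051 -0.0171  0.2253] toolx ang 4.21 tilt 4.57 clock 3.5833 shift mm [-58.5  27.6 142.5] F [-0.75  0.32  0.32]
wz 1.126948386586644
[[ 0.9942  0.0725  0.0795]
 [ 0.0731 -0.9973 -0.0049]
 [ 0.0789  0.0107 -0.9968]]
```

```bash
python3 -m jog '[{"fingers":1,"dx":-8,"dy":4,"dz":0,"wx":0,"wy":-2.2,"wz":0.5},{"fingers":1,"dx":-8,"dy":4,"dz":0,"wx":0,"wy":-2.3,"wz":0.6},{"fingers":1,"dx":-8,"dy":4,"dz":0,"wx":0,"wy":0,"wz":0},{"fingers":1,"dx":-8,"dy":4,"dz":0,"wx":0,"wy":0,"wz":0},{"fingers":1,"dx":0,"dy":0,"dz":0,"wx":0,"wy":0,"wz":0}]'
python3 -c "
from h import *
delta([.5603,-.0496,.079],3.08); print(Ro.from_quat(state()['ee_rot']).as_matrix().round(4))"
```

```text
clock: 4.0
position: [0.5732, -0.0357, 0.2234]
ee_rot: [1.0, 0.026, -0.003, 0.005]
force: [-0.1, -0.7, 0.2]
finger_gap: 1.0
pos [ 0.5732 -0.0357  0.2234] toolx ang 3.02 tilt 0.65 clock 4.0 shift mm [-12.7  11.9 144.6] F [-0.12 -0.69  0.17]
wz -0.05580254162488618
[[ 0.9986  0.0528 -0.0058]
 [ 0.0528 -0.9986 -0.0098]
 [-0.0063  0.0095 -0.9999]]
```

```bash
python3 -m jog '[{"fingers":1,"dx":-6.3,"dy":6,"dz":18,"wx":0.6,"wy":0.3,"wz":0},{"fingers":1,"dx":-6.3,"dy":6,"dz":18,"wx":0,"wy":0,"wz":0},{"fingers":1,"dx":0,"dy":0,"dz":18,"wx":0,"wy":0,"wz":0},{"fingers":1,"dx":0,"dy":0,"dz":18,"wx":0,"wy":0,"wz":0},{"fingers":1,"dx":0,"dy":0,"dz":0,"wx":0,"wy":0,"wz":0}]'
python3 -c "
from h import *
import pickle
delta([.5603,-.0496,.079],3.08); print(Ro.from_quat(state()['ee_rot']).as_matrix().round(4))
s=state(); p,d=capture('wrist'); pickle.dump((s,p,d),open('pics/w3.pkl','wb'))
cv2.imwrite('pics/w3.png',cv2.resize(p[:,:,::-1],None,fx=1.5,fy=1.5,interpolation=cv2.INTER_CUBIC))
"
```

```text
clock: 4.42
position: [0.5605, -0.0476, 0.1477]
ee_rot: [1.0, 0.026, -0.003, -0.001]
force: [0.3, -1.0, 0.4]
finger_gap: 0.999
pos [ 0.5605 -0.0476  0.1477] toolx ang 3.03 tilt 0.4 clock 4.4167 shift mm [ 0.1  2.2 68.7] F [ 0.34 -1.01  0.44]
wz -0.05097634605003387
[[ 0.9986  0.0528 -0.0066]
 [ 0.0528 -0.9986  0.0023]
 [-0.0065 -0.0027 -1.    ]]
```

View pics/w3.png

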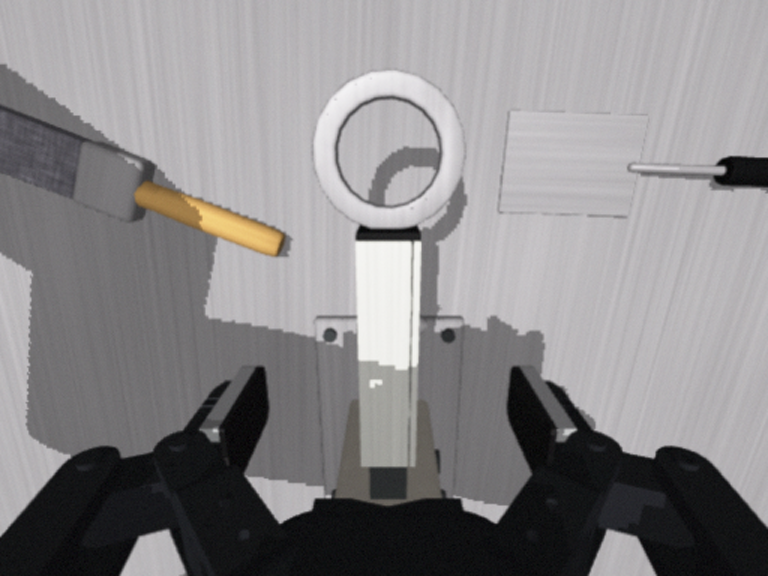

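The sleeve sits midway between the fingers at u≈388 of 768, and the ring is at (389,150). I'll refine the ring and axis from this closer view.

```bash
python3 - <<'E'
from h import *
import pickle
s,p,d=pickle.load(open("pics/w3.pkl","rb")); c=cam("wrist",s); X=cloud(c,d)
m=(X[...,2]>.099)&(X[...,2]<.109)&(X[...,1]>-.0)&(X[...,1]<.1)&(abs(X[...,0]-.555)<.05)
for q in cv2.findContours(m.astype(np.uint8),cv2.RETR_CCOMP,cv2.CHAIN_APPROX_NONE)[0]:
    if len(q)>60:
        P=onplane(c,q.reshape(-1,2),.105)[:,:2]; A=np.c_[2*P,np.ones(len(P))]; r=np.linalg.lstsq(A,(P**2).sum(1),rcond=None)[0]
        print(len(q),r[:2],"R",np.sqrt(r[2]+r[0]**2+r[1]**2))
m=(X[...,2]>.111)&(X[...,2]<.118)&(abs(X[...,0]-.565)<.03)&(X[...,1]<.03)
P=X[m]; print(np.median(P[:,2]),P[:,1].min(),P[:,1].max())
row=[]
for y in np.arange(-.1,-.005,.005):
    Q=P[abs(P[:,1]-y)<.0025]; 
    if len(Q)>5: row.append((y,(Q[:,0].min()+Q[:,0].max())/2))
row=np.array(row); f=np.polyfit(row[:,0],row[:,1],1);print(f,np.polyval(f,-.0496),np.polyval(f,.0328))
E
```

```text
301 [0.55580122 0.03158312] R 0.03212974390029203
198 [0.55579833 0.03157269] R 0.021746879755934336
0.11437590495699397 -0.14835784505367453 0.0010754356969934218
[-0.05223417  0.55749043] 0.5600812426335794 0.5557771468667358
```

```bash
python3 -m jog '[{"fingers":1,"dx":0,"dy":3.2,"dz":17,"wx":-0.15,"wy":0.35,"wz":0},{"fingers":1,"dx":0,"dy":0,"dz":17,"wx":0,"wy":0,"wz":0},{"fingers":1,"dx":0,"dy":0,"dz":17,"wx":0,"wy":0,"wz":0},{"fingers":1,"dx":0,"dy":0,"dz":17,"wx":0,"wy":0,"wz":0},{"fingers":1,"dx":0,"dy":0,"dz":0,"wx":0,"wy":0,"wz":0}]'
python3 -m jog '[{"fingers":0.7,"dx":0,"dy":0,"dz":0,"wx":0,"wy":0,"wz":0},{"fingers":0.7,"dx":0,"dy":0,"dz":0,"wx":0,"wy":0,"wz":0},{"fingers":0.6,"dx":0,"dy":0,"dz":0,"wx":0,"wy":0,"wz":0},{"fingers":0.6,"dx":0,"dy":0,"dz":0,"wx":0,"wy":0,"wz":0},{"fingers":0.6,"dx":0,"dy":0,"dz":0,"wx":0,"wy":0,"wz":0}]' 20
python3 -c "
from h import *
import pickle
delta([.5601,-.0508,.079],3.0); print(Ro.from_quat(state()['ee_rot']).as_matrix().round(4))
p,d=capture('wrist')
cv2.imwrite('pics/w4.png',cv2.resize(p[:,:,::-1],None,fx=1.5,fy=1.5,interpolation=cv2.INTER_CUBIC))
"
```

```text
clock: 4.88
position: [0.5615, -0.0507, 0.0811]
ee_rot: [1.0, 0.027, 0.0, 0.0]
force: [-1.1, -0.2, 0.4]
finger_gap: 0.998
clock: 5.3
position: [0.5625, -0.051, 0.0834]
ee_rot: [1.0, 0.027, 0.002, 0.001]
force: [-0.4, -0.2, -0.2]
finger_gap: 0.597
pos [ 0.5625 -0.051   0.0834] toolx ang 3.04 tilt 0.26 clock 5.3 shift mm [-2.4 -0.4  4.4] F [-0.45 -0.18 -0.24]
wz 0.0439990208343457
[[ 0.9986  0.0531  0.0044]
 [ 0.0531 -0.9986 -0.0013]
 [ 0.0043  0.0016 -1.    ]]
```

View pics/w4.png

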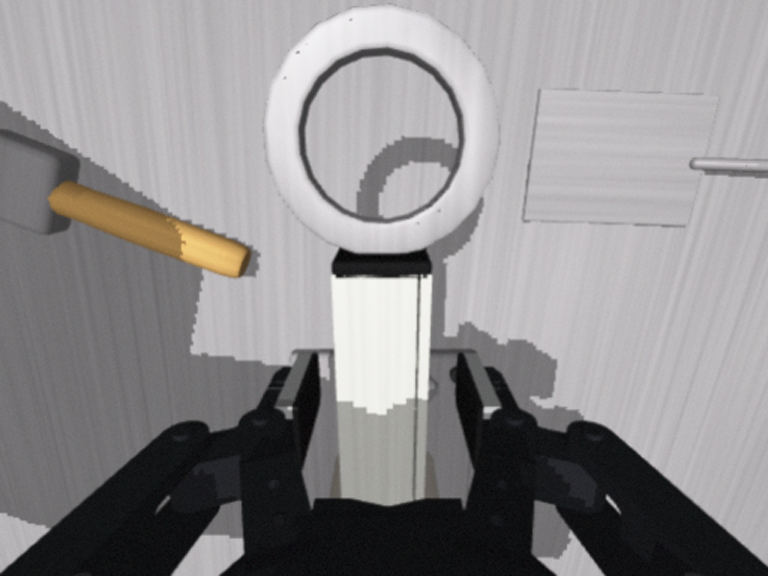

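The picture shows the sleeve between the pads and the button tip at about (432,385). I'll work out its y.

```bash
python3 - <<'E'
from h import *
s=state(); c=cam("wrist",s)
ex=np.array([.9986,.0527,0]); ey=np.array([-.0527,.9986,0]); ring=np.array([.5558,.0316,.1])
for uv in((432,385),(434,380),(428,400)):
    X=onplane(c,[((uv[0]+.5)/1.5-.5,(uv[1]+.5)/1.5-.5)],.1)[0]; print(uv,X.round(4),((X-ring)@ex).round(4),((X-ring)@ey).round(4))
X=np.array(s["position"]);print("tcp",((X-ring)@ex).round(4),((X-ring)@ey).round(4))
E
python3 -c "
from h import *
delta([.5601,-.0508,.079],3.0)"
python3 - <<'E'
import cv2
im=cv2.imread('pics/w4.png')[320:480,380:500]; cv2.imwrite('pics/w4z.png',cv2.resize(im,None,fx=4,fy=4))
E
```

```text
(432, 385) [ 0.5767 -0.0467  0.1   ] 0.0168 -0.0793
(434, 380) [ 0.5772 -0.0447  0.1   ] 0.0174 -0.0773
(428, 400) [ 0.5758 -0.0527  0.1   ] 0.0156 -0.0853
tcp 0.0022 -0.0829
pos [ 0.5624 -0.051   0.0832] toolx ang 3.04 tilt 0.24 clock 5.35 shift mm [-2.3 -0.4  4.2] F [-0.77  0.35 -1.12]
wz 0.03975484412890795
```

View pics/w4z.png

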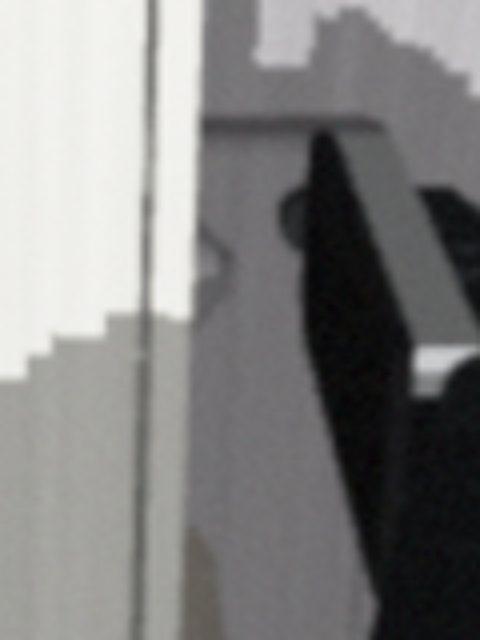

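The cone tip lies 79.3 mm inside the ring centre, so sleeve coordinate ≈128 mm and the expected slide is about 52 mm. The pads cover it, so I'll correct the offset and close at 20 N.

```bash
python3 -m jog '[{"fingers":0.6,"dx":-2,"dy":0,"dz":3.5,"wx":0,"wy":0,"wz":0},{"fingers":0.6,"dx":0,"dy":0,"dz":0,"wx":0,"wy":0,"wz":0},{"fingers":0.6,"dx":0,"dy":0,"dz":0,"wx":0,"wy":0,"wz":0},{"fingers":0.6,"dx":0,"dy":0,"dz":0,"wx":0,"wy":0,"wz":0},{"fingers":0.6,"dx":0,"dy":0,"dz":0,"wx":0,"wy":0,"wz":0}]' 20
python3 -c "
from h import *
delta([.5601,-.0508,.079],3.0)"
```

```text
clock: 5.77
position: [0.5601, -0.0511, 0.079]
ee_rot: [1.0, 0.026, 0.001, 0.001]
force: [0.3, -0.4, -0.0]
finger_gap: 0.599
pos [ 0.5601 -0.0511  0.079 ] toolx ang 3.04 tilt 0.18 clock 5.7667 shift mm [ 0.  -0.3  0. ] F [ 0.27 -0.36 -0.02]
wz 0.03588623489059417
```

```bash
python3 -m jog '[{"fingers":0.4,"dx":0,"dy":0,"dz":0,"wx":0,"wy":0,"wz":0},{"fingers":0.4,"dx":0,"dy":0,"dz":0,"wx":0,"wy":0,"wz":0},{"fingers":0.2,"dx":0,"dy":0,"dz":0,"wx":0,"wy":0,"wz":0},{"fingers":0,"dx":0,"dy":0,"dz":0,"wx":0,"wy":0,"wz":0},{"fingers":0,"dx":0,"dy":0,"dz":0,"wx":0,"wy":0,"wz":0}]' 20;  python3 -m jog '[{"fingers":0,"dx":0,"dy":0,"dz":0,"wx":0,"wy":0,"wz":0},{"fingers":0,"dx":0,"dy":0,"dz":0,"wx":0,"wy":0,"wz":0},{"fingers":0,"dx":0,"dy":0,"dz":0,"wx":0,"wy":0,"wz":0},{"fingers":0,"dx":0,"dy":0,"dz":0,"wx":0,"wy":0,"wz":0},{"fingers":0,"dx":0,"dy":0,"dz":0,"wx":0,"wy":0,"wz":0}]' 20
python3 -c "
from h import *
delta([.5601,-.0508,.079],3.0)
p,d=capture('wrist')
cv2.imwrite('pics/w5.png',cv2.resize(p[150:384,100:400,::-1],None,fx=2.5,fy=2.5,interpolation=cv2.INTER_CUBIC))"
```

```text
clock: 6.18
position: [0.5607, -0.0512, 0.0794]
ee_rot: [1.0, 0.027, 0.002, 0.001]
force: [3.9, -0.1, 3.4]
finger_gap: 0.327
clock: 6.6
position: [0.5607, -0.0512, 0.0794]
ee_rot: [1.0, 0.027, 0.002, 0.001]
force: [5.3, 0.4, 4.6]
finger_gap: 0.329
pos [ 0.5607 -0.0512  0.0794] toolx ang 3.04 tilt 0.26 clock 6.6 shift mm [-0.6 -0.4  0.4] F [5.33 0.36 4.59]
wz 0.040825612454368
```

View pics/w5.png

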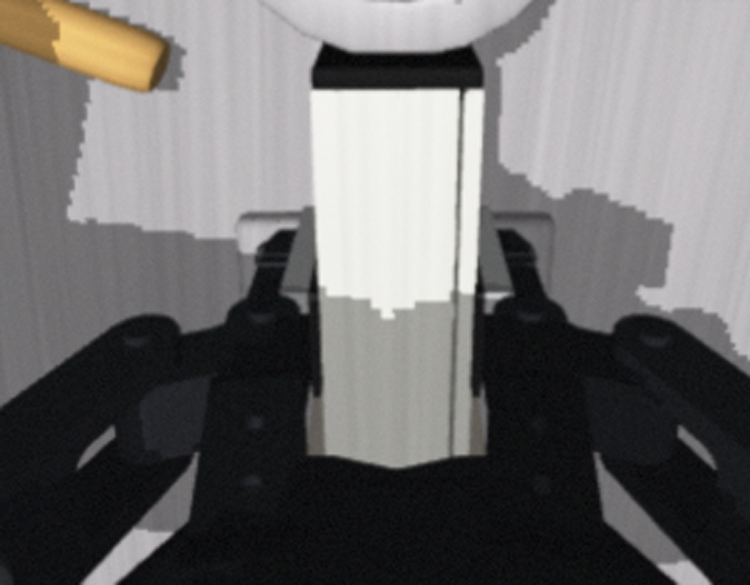

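The gap of 0.329 × 85 = 28.0 mm means the button is pressed flush. Contact stiffness is about 8 N/mm. I'll slide outward (tool −y) slowly, relieving the small side load first.

```bash
python3 -m jog '[{"fingers":0,"dx":0.5,"dy":-1,"dz":-0.5,"wx":0,"wy":0,"wz":0},{"fingers":0,"dx":0,"dy":-1,"dz":0,"wx":0,"wy":0,"wz":0},{"fingers":0,"dx":0,"dy":-1,"dz":0,"wx":0,"wy":0,"wz":0},{"fingers":0,"dx":0,"dy":-1,"dz":0,"wx":0,"wy":0,"wz":0},{"fingers":0,"dx":0,"dy":-1,"dz":0,"wx":0,"wy":0,"wz":0}]' 20;  python3 -m jog '[{"fingers":0,"dx":0,"dy":-0.8,"dz":0,"wx":0,"wy":0,"wz":0},{"fingers":0,"dx":0,"dy":-0.8,"dz":0,"wx":0,"wy":0,"wz":0},{"fingers":0,"dx":0,"dy":-0.8,"dz":0,"wx":0,"wy":0,"wz":0},{"fingers":0,"dx":0,"dy":-0.8,"dz":0,"wx":0,"wy":0,"wz":0},{"fingers":0,"dx":0,"dy":-0.8,"dz":0,"wx":0,"wy":0,"wz":0}]' 20
```

```text
clock: 7.07
position: [0.5604, -0.0466, 0.0794]
ee_rot: [1.0, 0.026, 0.001, 0.001]
force: [3.8, -3.1, 1.6]
finger_gap: 0.325
clock: 7.48
position: [0.5602, -0.0426, 0.0794]
ee_rot: [1.0, 0.026, 0.001, 0.001]
force: [5.4, -4.0, 1.0]
finger_gap: 0.323
```

```bash
for i in 1 2 3; do python3 -m jog '[{"fingers":0,"dx":0.1,"dy":-0.5,"dz":0,"wx":0,"wy":0,"wz":0},{"fingers":0,"dx":0,"dy":-0.5,"dz":0,"wx":0,"wy":0,"wz":0},{"fingers":0,"dx":0,"dy":-0.5,"dz":0,"wx":0,"wy":0,"wz":0},{"fingers":0,"dx":0,"dy":-0.5,"dz":0,"wx":0,"wy":0,"wz":0},{"fingers":0,"dx":0,"dy":-0.5,"dz":0,"wx":0,"wy":0,"wz":0}]' 20; done
```

```text
clock: 7.9
position: [0.5601, -0.0401, 0.0794]
ee_rot: [1.0, 0.026, 0.001, 0.001]
force: [4.0, -6.6, 0.8]
finger_gap: 0.319
clock: 8.32
position: [0.56, -0.0382, 0.0794]
ee_rot: [1.0, 0.026, 0.001, 0.002]
force: [2.6, -9.0, 0.6]
finger_gap: 0.32
clock: 8.73
position: [0.5598, -0.0346, 0.0794]
ee_rot: [1.0, 0.026, 0.001, 0.001]
force: [1.1, -4.1, 1.4]
finger_gap: 0.322
```

```bash
for i in 1 2 3 4; do python3 -m jog '[{"fingers":0,"dx":0,"dy":-1.2,"dz":0,"wx":0,"wy":0,"wz":0},{"fingers":0,"dx":0,"dy":-1.2,"dz":0,"wx":0,"wy":0,"wz":0},{"fingers":0,"dx":0,"dy":-1.2,"dz":0,"wx":0,"wy":0,"wz":0},{"fingers":0,"dx":0,"dy":-1.2,"dz":0,"wx":0,"wy":0,"wz":0},{"fingers":0,"dx":0,"dy":-1.2,"dz":0,"wx":0,"wy":0,"wz":0}]' 20; done
python3 -c "
from h import *
import pickle
delta([.5601,-.0508,.079],3.0)
s=state();p,d=capture('wrist')
c=cam('wrist',s)
p2,d2=capture('scene'); cv2.imwrite('pics/s6.png',cv2.resize(p2[150:240,140:300,::-1],None,fx=5,fy=5,interpolation=cv2.INTER_CUBIC))
cv2.imwrite('pics/w6.png',p[:,:,::-1])
X=cloud(c,d)
m=(X[...,2]>.099)&(X[...,2]<.109)&(X[...,1]>.03)&(X[...,1]<.13)&(abs(X[...,0]-.555)<.05)
for q in cv2.findContours(m.astype(np.uint8),cv2.RETR_CCOMP,cv2.CHAIN_APPROX_NONE)[0]:
    if len(q)>60:
        P=onplane(c,q.reshape(-1,2),.105)[:,:2]; A=np.c_[2*P,np.ones(len(P))]; r=np.linalg.lstsq(A,(P**2).sum(1),rcond=None)[0]
        print(len(q),r[:2],'R',np.sqrt(r[2]+r[0]**2+r[1]**2))
"
```

```text
clock: 9.15
position: [0.5595, -0.0284, 0.0794]
ee_rot: [1.0, 0.027, 0.001, 0.001]
force: [1.0, -4.2, 2.0]
finger_gap: 0.326
clock: 9.57
position: [0.5592, -0.0225, 0.0795]
ee_rot: [1.0, 0.027, 0.001, 0.001]
force: [1.1, -3.0, 1.4]
finger_gap: 0.327
clock: 9.98
position: [0.5589, -0.0165, 0.0794]
ee_rot: [1.0, 0.027, 0.001, 0.001]
force: [-1.5, -2.7, 0.7]
finger_gap: 0.325
clock: 10.4
position: [0.5586, -0.0105, 0.0794]
ee_rot: [1.0, 0.026, 0.001, 0.001]
force: [-1.8, -3.9, 2.0]
finger_gap: 0.324
pos [ 0.5586 -0.0105  0.0794] toolx ang 3.04 tilt 0.16 clock 10.4 shift mm [-0.6 40.3  0.5] F [-1.83 -3.86  1.97]
wz 0.036345512630195476
496 [0.55343403 0.07189687] R 0.032281137368865516
334 [0.55348117 0.07212671] R 0.02135048558660374
```

View pics/s6.png

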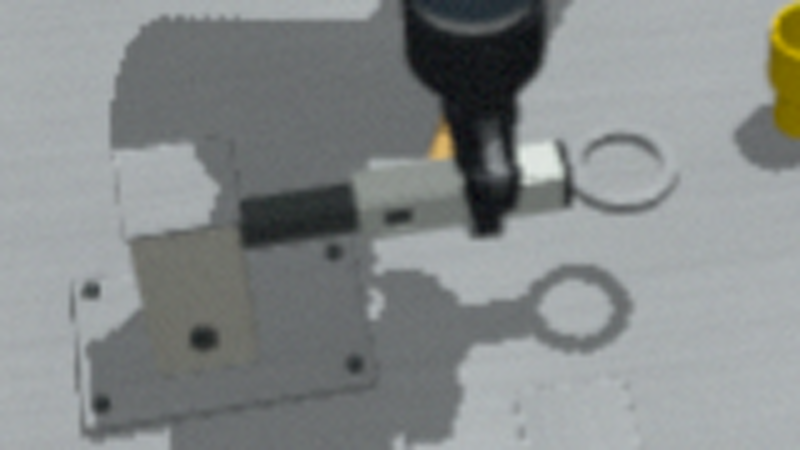

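View pics/w6.png

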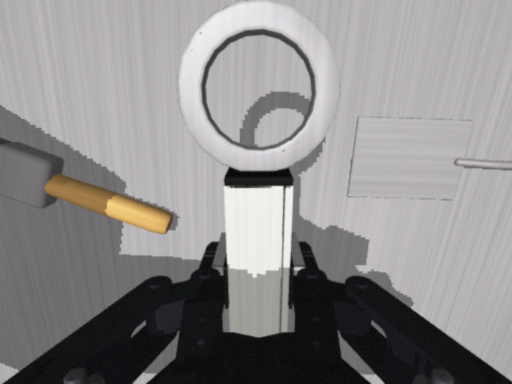

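The sleeve has moved 40 mm without slip and the hole at (398,215) is still empty. From here I'll take finer steps.

```bash
python3 -m jog '[{"fingers":0,"dx":0,"dy":-1,"dz":0,"wx":0,"wy":0,"wz":0},{"fingers":0,"dx":0,"dy":-1,"dz":0,"wx":0,"wy":0,"wz":0},{"fingers":0,"dx":0,"dy":-1,"dz":0,"wx":0,"wy":0,"wz":0},{"fingers":0,"dx":0,"dy":-1,"dz":0,"wx":0,"wy":0,"wz":0},{"fingers":0,"dx":0,"dy":-1,"dz":0,"wx":0,"wy":0,"wz":0}]' 20
for i in 1 2 ; do python3 -m jog '[{"fingers":0,"dx":0,"dy":-0.4,"dz":0,"wx":0,"wy":0,"wz":0},{"fingers":0,"dx":0,"dy":-0.4,"dz":0,"wx":0,"wy":0,"wz":0},{"fingers":0,"dx":0,"dy":-0.4,"dz":0,"wx":0,"wy":0,"wz":0},{"fingers":0,"dx":0,"dy":-0.4,"dz":0,"wx":0,"wy":0,"wz":0},{"fingers":0,"dx":0,"dy":-0.4,"dz":0,"wx":0,"wy":0,"wz":0}]' 20; done
```

```text
clock: 10.92
position: [0.5583, -0.0052, 0.0794]
ee_rot: [1.0, 0.027, 0.001, 0.0]
force: [-2.6, -1.3, 1.4]
finger_gap: 0.324
clock: 11.33
position: [0.5582, -0.0035, 0.0794]
ee_rot: [1.0, 0.027, 0.001, 0.0]
force: [-3.1, 0.1, 1.8]
finger_gap: 0.324
clock: 11.75
position: [0.5581, -0.0017, 0.0794]
ee_rot: [1.0, 0.026, 0.001, 0.001]
force: [-4.8, -2.0, 1.3]
finger_gap: 0.325
```

```bash
python3 -m jog '[{"fingers":0,"dx":-0.1,"dy":-0.3,"dz":0,"wx":0,"wy":0,"wz":0},{"fingers":0,"dx":-0.1,"dy":-0.3,"dz":0,"wx":0,"wy":0,"wz":0},{"fingers":0,"dx":-0.1,"dy":-0.3,"dz":0,"wx":0,"wy":0,"wz":0},{"fingers":0,"dx":-0.1,"dy":-0.2,"dz":0,"wx":0,"wy":0,"wz":0},{"fingers":0,"dx":0,"dy":-0.2,"dz":0,"wx":0,"wy":0,"wz":0}]' 20
python3 -c "
from h import *
p2,d2=capture('scene'); cv2.imwrite('pics/s7.png',cv2.resize(p2[165:220,180:280,::-1],None,fx=8,fy=8,interpolation=cv2.INTER_CUBIC));print(state()['force'])"
```

```text
clock: 12.17
position: [0.558, -0.0004, 0.0794]
ee_rot: [1.0, 0.027, 0.002, 0.001]
force: [-0.8, -1.7, -1.2]
finger_gap: 0.324
[-1.50029082 -2.54814919 -0.63298942]
```

View pics/s7.png

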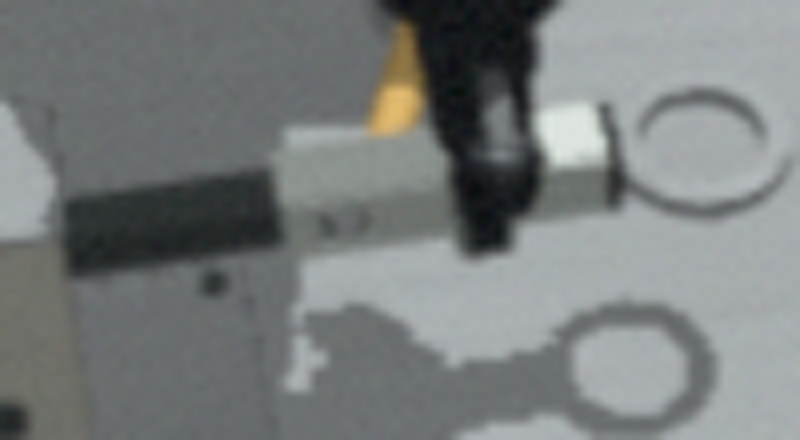

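The hole at (340,222) now shows the grey button with dark gaps either side, so it has popped. I'll creep to contact.

```bash
python3 -m jog '[{"fingers":0,"dx":0,"dy":-0.2,"dz":0,"wx":0,"wy":0,"wz":0},{"fingers":0,"dx":0,"dy":-0.2,"dz":0,"wx":0,"wy":0,"wz":0},{"fingers":0,"dx":0,"dy":-0.2,"dz":0,"wx":0,"wy":0,"wz":0},{"fingers":0,"dx":0,"dy":-0.2,"dz":0,"wx":0,"wy":0,"wz":0},{"fingers":0,"dx":0,"dy":-0.2,"dz":0,"wx":0,"wy":0,"wz":0}]' 20
```

```text
clock: 12.63
position: [0.558, 0.0007, 0.0795]
ee_rot: [1.0, 0.027, 0.002, 0.001]
force: [-0.4, -2.6, -3.3]
finger_gap: 0.328
```

```bash
python3 -m jog '[{"fingers":0,"dx":0,"dy":-0.2,"dz":-0.1,"wx":0,"wy":0,"wz":0},{"fingers":0,"dx":0,"dy":-0.2,"dz":0,"wx":0,"wy":0,"wz":0},{"fingers":0,"dx":0,"dy":-0.2,"dz":0,"wx":0,"wy":0,"wz":0},{"fingers":0,"dx":0,"dy":-0.2,"dz":0,"wx":0,"wy":0,"wz":0},{"fingers":0,"dx":0,"dy":-0.2,"dz":0,"wx":0,"wy":0,"wz":0}]' 20
```

```text
clock: 13.05
position: [0.5579, 0.0017, 0.0795]
ee_rot: [1.0, 0.027, 0.002, 0.001]
force: [2.4, -1.5, -5.6]
finger_gap: 0.323
```

```bash
python3 -m jog '[{"fingers":0,"dx":0,"dy":-0.2,"dz":0.3,"wx":0,"wy":0,"wz":0},{"fingers":0,"dx":0,"dy":-0.2,"dz":0.2,"wx":0,"wy":0,"wz":0},{"fingers":0,"dx":0,"dy":-0.2,"dz":0,"wx":0,"wy":0,"wz":0},{"fingers":0,"dx":0,"dy":-0.2,"dz":0,"wx":0,"wy":0,"wz":0},{"fingers":0,"dx":0,"dy":-0.2,"dz":0,"wx":0,"wy":0,"wz":0}]' 20
```

```text
clock: 13.47
position: [0.5579, 0.0021, 0.0794]
ee_rot: [1.0, 0.026, 0.002, 0.001]
force: [0.8, -6.8, 1.0]
finger_gap: 0.324
```

Contact has started at about 7 N. I'll load further in small steps with a little more grip against slipping.

```bash
python3 -m jog '[{"fingers":0,"dx":0,"dy":0,"dz":0,"wx":0,"wy":0,"wz":0},{"fingers":0,"dx":0,"dy":-0.15,"dz":0,"wx":0,"wy":0,"wz":0},{"fingers":0,"dx":0,"dy":-0.15,"dz":0,"wx":0,"wy":0,"wz":0},{"fingers":0,"dx":0,"dy":-0.15,"dz":0,"wx":0,"wy":0,"wz":0},{"fingers":0,"dx":0,"dy":-0.15,"dz":0,"wx":0,"wy":0,"wz":0}]' 30
```

```text
clock: 13.88
position: [0.5579, 0.0022, 0.0794]
ee_rot: [1.0, 0.026, 0.002, 0.002]
force: [1.3, -10.1, 1.1]
finger_gap: 0.325
```

```bash
python3 -m jog '[{"fingers":0,"dx":0,"dy":-0.15,"dz":0,"wx":0,"wy":0,"wz":0},{"fingers":0,"dx":0,"dy":-0.15,"dz":0,"wx":0,"wy":0,"wz":0},{"fingers":0,"dx":0,"dy":-0.15,"dz":0,"wx":0,"wy":0,"wz":0},{"fingers":0,"dx":0,"dy":-0.15,"dz":0,"wx":0,"wy":0,"wz":0},{"fingers":0,"dx":0,"dy":0,"dz":0,"wx":0,"wy":0,"wz":0}]' 30
```

```text
clock: 14.3
position: [0.5579, 0.0024, 0.0795]
ee_rot: [1.0, 0.026, 0.002, 0.002]
force: [1.1, -11.5, 0.6]
finger_gap: 0.328
```

```bash
python3 -m jog '[{"fingers":0,"dx":0,"dy":-0.15,"dz":0,"wx":0,"wy":0,"wz":0},{"fingers":0,"dx":0,"dy":-0.15,"dz":0,"wx":0,"wy":0,"wz":0},{"fingers":0,"dx":0,"dy":-0.15,"dz":0,"wx":0,"wy":0,"wz":0},{"fingers":0,"dx":0,"dy":0,"dz":0,"wx":0,"wy":0,"wz":0},{"fingers":0,"dx":0,"dy":0,"dz":0,"wx":0,"wy":0,"wz":0}]' 30
python3 -c "
from h import *
for i in range(4): print(state()['force'],state()['clock'],state()['position']); capture('wrist')"
```

```text
clock: 14.72
position: [0.5579, 0.0025, 0.0795]
ee_rot: [1.0, 0.026, 0.002, 0.002]
force: [0.5, -13.2, -0.1]
finger_gap: 0.321
[  0.53183436 -13.20317526  -0.05362803] 14.7167 [0.55787113 0.00245204 0.07946371]
[  1.46496237 -13.07115291   0.49780408] 14.7667 [0.55787901 0.00245598 0.07947045]
[ -0.14023513 -12.76926095  -0.72794284] 14.8167 [0.55783927 0.0024525  0.07942886]
[  0.69569688 -13.21254453  -0.0943858 ] 14.8667 [0.55785141 0.00246637 0.07945738]
```

```bash
python3 -m jog '[{"fingers":0,"dx":0,"dy":-0.2,"dz":0,"wx":0,"wy":0,"wz":0},{"fingers":0,"dx":0,"dy":-0.2,"dz":0,"wx":0,"wy":0,"wz":0},{"fingers":0,"dx":0,"dy":-0.2,"dz":0,"wx":0,"wy":0,"wz":0},{"fingers":0,"dx":0,"dy":0,"dz":0,"wx":0,"wy":0,"wz":0},{"fingers":0,"dx":0,"dy":0,"dz":0,"wx":0,"wy":0,"wz":0}]' 30
```

```text
clock: 15.33
position: [0.5578, 0.0026, 0.0794]
ee_rot: [1.0, 0.026, 0.002, 0.003]
force: [0.6, -15.8, 1.5]
finger_gap: 0.325
```

```bash
python3 -m jog '[{"fingers":0,"dx":0,"dy":-0.2,"dz":0,"wx":0,"wy":0,"wz":0},{"fingers":0,"dx":0,"dy":-0.2,"dz":0,"wx":0,"wy":0,"wz":0},{"fingers":0,"dx":0,"dy":-0.2,"dz":0,"wx":0,"wy":0,"wz":0},{"fingers":0,"dx":0,"dy":0,"dz":0,"wx":0,"wy":0,"wz":0},{"fingers":0,"dx":0,"dy":0,"dz":0,"wx":0,"wy":0,"wz":0}]' 30
python3 -c "
from h import *
for i in range(4): print(state()['force'],state()['clock'],state()['position']); capture('wrist')"
```

```text
clock: 15.75
position: [0.5579, 0.0027, 0.0794]
ee_rot: [1.0, 0.026, 0.002, 0.003]
force: [0.9, -19.4, -0.4]
finger_gap: 0.32
[  0.87177074 -19.4227087   -0.42931936] 15.75 [0.55785522 0.0026772  0.07944352]
[  0.57505939 -18.52837986   0.85963855] 15.8 [0.55782469 0.00270026 0.07943253]
[  0.38095354 -17.90102576   0.53031093] 15.85 [0.55785566 0.00266829 0.0794393 ]
[  0.40143217 -18.41897864   0.52031793] 15.9 [0.55786383 0.00270727 0.07945091]
```

The pull is steady at about 18.5 N; less 2 N of friction, the button bears about 16.5 N. I'll hold it for two more calls.

```bash
for i in 1 2; do python3 -m jog '[{"fingers":0,"dx":0,"dy":0,"dz":0,"wx":0,"wy":0,"wz":0},{"fingers":0,"dx":0,"dy":0,"dz":0,"wx":0,"wy":0,"wz":0},{"fingers":0,"dx":0,"dy":0,"dz":0,"wx":0,"wy":0,"wz":0},{"fingers":0,"dx":0,"dy":0,"dz":0,"wx":0,"wy":0,"wz":0},{"fingers":0,"dx":0,"dy":0,"dz":0,"wx":0,"wy":0,"wz":0}]' 30; done
python3 -m jog '[{"fingers":0,"dx":0,"dy":0.6,"dz":0,"wx":0,"wy":0,"wz":0},{"fingers":0,"dx":0,"dy":0.6,"dz":0,"wx":0,"wy":0,"wz":0},{"fingers":0,"dx":0,"dy":0.6,"dz":0,"wx":0,"wy":0,"wz":0},{"fingers":0,"dx":0,"dy":0.6,"dz":0,"wx":0,"wy":0,"wz":0},{"fingers":0,"dx":0,"dy":0.6,"dz":0,"wx":0,"wy":0,"wz":0}]' 20
```

```text
clock: 16.37
position: [0.5578, 0.0027, 0.0794]
ee_rot: [1.0, 0.025, 0.002, 0.003]
force: [0.1, -18.9, 0.0]
finger_gap: 0.319
clock: 16.78
position: [0.5579, 0.0027, 0.0795]
ee_rot: [1.0, 0.026, 0.002, 0.003]
force: [0.3, -17.9, -0.8]
finger_gap: 0.322
clock: 17.2
position: [0.5579, 0.0022, 0.0794]
ee_rot: [1.0, 0.026, 0.002, 0.001]
force: [0.0, -2.3, 1.7]
finger_gap: 0.321
```

Held at 18–19 N for over a second, then unloaded. Next I'll open and rise.

```bash
python3 -m jog '[{"fingers":0.6,"dx":0,"dy":0,"dz":0,"wx":0,"wy":0,"wz":0},{"fingers":0.8,"dx":0,"dy":0,"dz":0,"wx":0,"wy":0,"wz":0},{"fingers":1,"dx":0,"dy":0,"dz":0,"wx":0,"wy":0,"wz":0},{"fingers":1,"dx":0,"dy":0,"dz":0,"wx":0,"wy":0,"wz":0},{"fingers":1,"dx":0,"dy":0,"dz":0,"wx":0,"wy":0,"wz":0}]' 20
python3 -m jog '[{"fingers":1,"dx":0,"dy":0,"dz":-25,"wx":0,"wy":0,"wz":0},{"fingers":1,"dx":0,"dy":0,"dz":-30,"wx":0,"wy":0,"wz":0},{"fingers":1,"dx":0,"dy":0,"dz":-30,"wx":0,"wy":0,"wz":0},{"fingers":1,"dx":0,"dy":0,"dz":-30,"wx":0,"wy":0,"wz":0},{"fingers":1,"dx":0,"dy":0,"dz":-30,"wx":0,"wy":0,"wz":0}]' 20
python3 - <<'E'
from h import *
import pickle
delta([.463,.319,.25],3.0)
s=state();p,d=capture('wrist'); pickle.dump((s,p,d),open('pics/w8.pkl','wb'))
c=cam('wrist',s); cv2.imwrite('pics/w8.png',cv2.resize(p[:,:,::-1],None,fx=1.5,fy=1.5))
X=cloud(c,d)
m=(X[...,2]>.099)&(X[...,2]<.109)&(X[...,1]>.045)&(X[...,1]<.15)&(abs(X[...,0]-.555)<.05)
for q in cv2.findContours(m.astype(np.uint8),cv2.RETR_CCOMP,cv2.CHAIN_APPROX_NONE)[0]:
    if len(q)>60:
        P=onplane(c,q.reshape(-1,2),.105)[:,:2]; A=np.c_[2*P,np.ones(len(P))]; r=np.linalg.lstsq(A,(P**2).sum(1),rcond=None)[0]
        print(len(q),r[:2],'R',np.sqrt(r[2]+r[0]**2+r[1]**2))
p2,d2=capture('scene'); cv2.imwrite('pics/s8.png',cv2.resize(p2[165:220,180:280,::-1],None,fx=8,fy=8,interpolation=cv2.INTER_CUBIC))
p2,d2=capture('side'); pickle.dump((None,p2,d2),open('pics/side8.pkl','wb'))
E
```

```text
clock: 17.62
position: [0.5575, 0.0028, 0.079]
ee_rot: [1.0, 0.027, 0.001, 0.0]
force: [0.1, 0.3, -0.3]
finger_gap: 0.996
clock: 18.03
position: [0.5569, 0.0029, 0.2255]
ee_rot: [1.0, 0.027, 0.001, 0.0]
force: [1.6, 0.4, 0.4]
finger_gap: 1.0
pos [0.5569 0.0029 0.2255] toolx ang 3.05 tilt 0.17 clock 18.0333 shift mm [ -76.8 -320.6  -25. ] F [1.56 0.37 0.37]
wz 0.05215518136911257
217 [0.55303959 0.08472654] R 0.03203511537561523
143 [0.55300269 0.08468828] R 0.02198816478345677
```

View pics/w8.png

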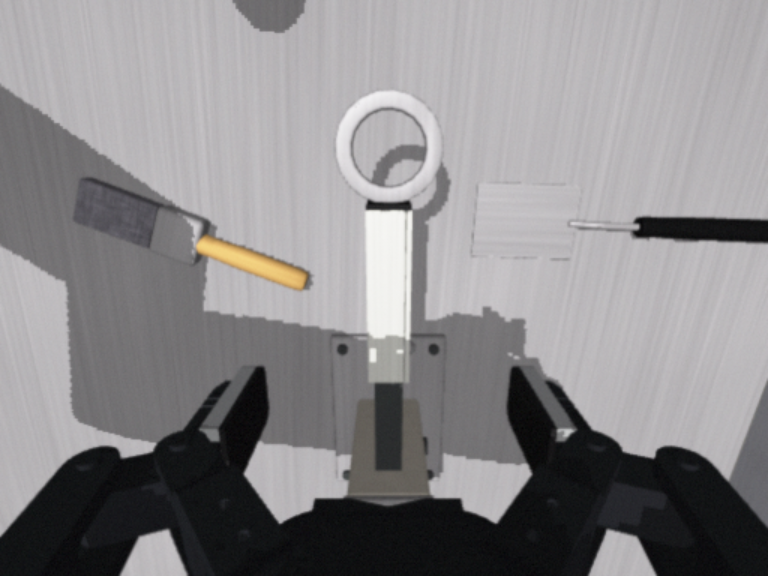

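View pics/s8.png

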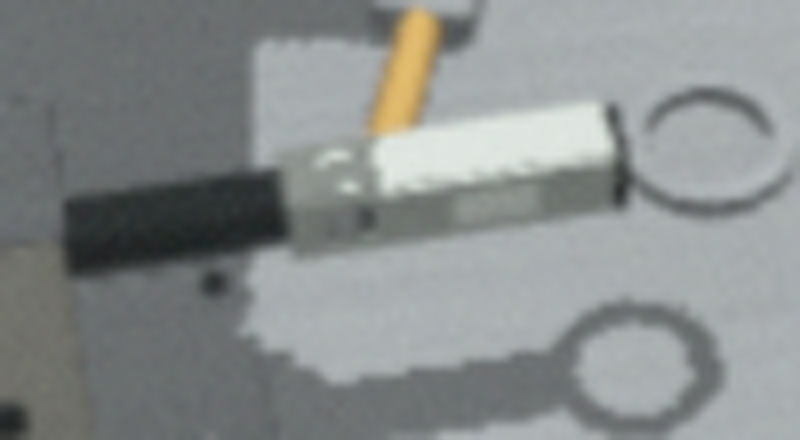

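The ring is now at (0.5530, 0.0847), about 53 mm out, and the button shows in the hole at (350,217). Now I'll get the cup and its neighbours.

```bash
python3 - <<'E'
from h import *
im=np.load("pics/scene0rgb.npy"); c=cam("scene"); X=np.load("pics/sceneX.npy")
hsv=cv2.cvtColor(im,cv2.COLOR_RGB2HSV); m=((hsv[...,0]>15)&(hsv[...,0]<35)&(hsv[...,1]>150)&(X[...,2]>.01)).astype(np.uint8)
n,l,st,ce=cv2.connectedComponentsWithStats(m)
for i in range(1,n):
    if st[i,4]>30:
        P=X[l==i]; T=P[P[:,2]>.072]; print("yellow",st[i],((T.min(0)+T.max(0))/2).round(3) if len(T) else None, np.ptp(T,axis=0).round(3))
m=((X[...,2]>.072)&(X[...,2]<.09)&(X[...,0]>.36)&(X[...,0]<.6)&(X[...,1]>.25)&(X[...,1]<.4)&(hsv[...,1]<80))
P=X[m]; print("cup",len(P),P.min(0),P.max(0))
m=((X[...,2]>.09)&(X[...,2]<.13)&(X[...,0]>.3)&(X[...,0]<.8)&(X[...,1]>.2)&(X[...,1]<.6))
n,l,st,ce=cv2.connectedComponentsWithStats(m.astype(np.uint8))
for i in range(1,n):
    if st[i,4]>15: P=X[l==i]; print("tall",P.min(0).round(3),P.max(0).round(3))
E
```

```text
yellow [294 132  32  44 665] [0.406 0.247 0.078] [0.133 0.121 0.012]
yellow [337 136  17  25 302] [0.399 0.367 0.078] [0.057 0.055 0.011]
yellow [334 179  19  28 381] [0.582 0.306 0.078] [0.06  0.053 0.012]
cup 80 [0.45400577 0.28492372 0.07249622] [0.51025884 0.33739767 0.08263646]
tall [0.364 0.451 0.09 ] [0.431 0.514 0.115]
tall [0.685 0.239 0.09 ] [0.753 0.305 0.102]
```

```bash
python3 -m jog '[{"fingers":1,"dx":-2,"dy":-40,"dz":-10,"wx":0,"wy":0,"wz":0},{"fingers":1,"dx":-2,"dy":-40,"dz":-10,"wx":0,"wy":0,"wz":0},{"fingers":1,"dx":-2,"dy":-40,"dz":-10,"wx":0,"wy":0,"wz":0},{"fingers":1,"dx":-2,"dy":-40,"dz":-10,"wx":0,"wy":0,"wz":0},{"fingers":1,"dx":-2,"dy":-40,"dz":-10,"wx":0,"wy":0,"wz":0}]'
python3 -m jog '[{"fingers":1,"dx":-15,"dy":-30,"dz":0,"wx":0,"wy":0,"wz":-5},{"fingers":1,"dx":-15,"dy":-30,"dz":0,"wx":0,"wy":0,"wz":-5},{"fingers":1,"dx":-15,"dy":-30,"dz":0,"wx":0,"wy":0,"wz":-5},{"fingers":1,"dx":-10,"dy":-30,"dz":0,"wx":0,"wy":0,"wz":-6},{"fingers":1,"dx":-10,"dy":-20,"dz":0,"wx":0,"wy":0,"wz":-6}]'
python3 - <<'E'
from h import *
import pickle
delta([.482,.311,.043],30)
s=state();p,d=capture('wrist'); pickle.dump((s,p,d),open('pics/w9.pkl','wb'))
cv2.imwrite('pics/w9.png',cv2.resize(p[:,:,::-1],None,fx=1.5,fy=1.5))
E
```

```text
clock: 18.6
position: [0.5356, 0.2036, 0.2731]
ee_rot: [1.0, 0.026, 0.001, 0.001]
force: [0.5, -0.6, -0.3]
finger_gap: 1.001
clock: 19.02
position: [0.4416, 0.3262, 0.2719]
ee_rot: [0.965, 0.262, 0.0, 0.001]
force: [0.0, 0.3, -0.3]
finger_gap: 0.999
pos [0.4416 0.3262 0.2719] toolx ang 30.42 tilt 0.1 clock 19.0167 shift mm [ 27.1  33.2 229. ] F [ 0.04  0.33 -0.28]
wz 0.41596854480943435
```

View pics/w9.png

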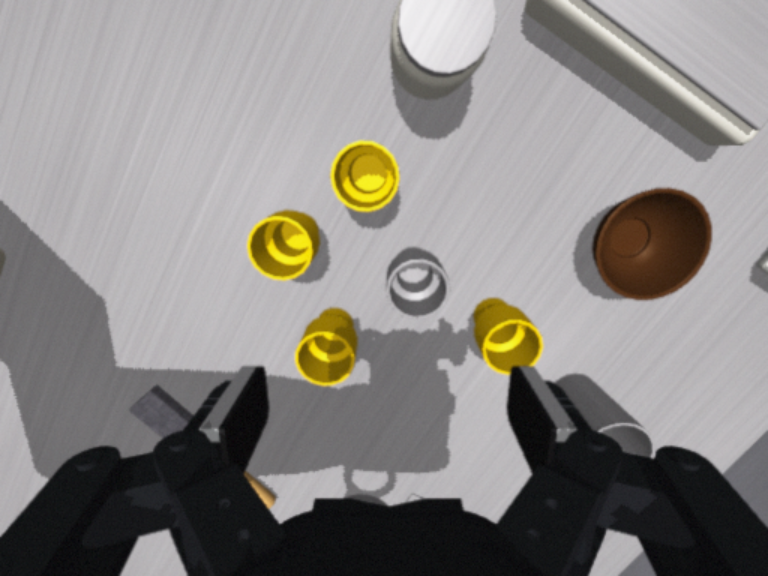

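The cup is visible at about (417,285), clear of the yellow ones at (326,355) and (512,345).

```bash
python3 - <<'E'
from h import *
import pickle
s,p,d=pickle.load(open('pics/w9.pkl','rb')); c=cam('wrist',s); X=cloud(c,d)
hsv=cv2.cvtColor(p,cv2.COLOR_RGB2HSV); ye=hsv[...,1]>130
def circ(P):
    A=np.c_[2*P,np.ones(len(P))]; r=np.linalg.lstsq(A,(P**2).sum(1),rcond=None)[0]; return r[:2].round(4),np.sqrt(r[2]+r[0]**2+r[1]**2).round(4)
m=((X[...,2]>.073)&(X[...,2]<.09)&(X[...,1]<.42)&(X[...,1]>.15)).astype(np.uint8)
n,l,st,ce=cv2.connectedComponentsWithStats(m,connectivity=8)
for i in range(1,n):
    if st[i,4]>25:
        P=X[l==i]; y=ye[l==i].mean(); q=max(cv2.findContours((l==i).astype(np.uint8),cv2.RETR_EXTERNAL,cv2.CHAIN_APPROX_NONE)[0],key=len).reshape(-1,2)
        print(st[i],"yellow",y.round(2),"z",P[:,2].max().round(4),"mid",((P.min(0)+P.max(0))/2).round(4),"fit",circ(onplane(c,q,.08)[:,:2]))
E
```

```text
[221  93  46  48 407] yellow 0.89 z 0.0823 mid [0.3947 0.3711 0.0777] fit (array([0.3948, 0.371 ]), np.float64(0.0262))
[165 143  45  44 448] yellow 0.99 z 0.0823 mid [0.3629 0.286  0.0777] fit (array([0.3629, 0.2868]), np.float64(0.0266))
[258 171  42  41 406] yellow 0.0 z 0.0822 mid [0.4787 0.3134 0.0777] fit (array([0.4782, 0.314 ]), np.float64(0.0266))
[321 211  42  38 387] yellow 0.95 z 0.0822 mid [0.5795 0.3099 0.0776] fit (array([0.5778, 0.3109]), np.float64(0.0251))
[197 219  40  38 404] yellow 0.99 z 0.0819 mid [0.4414 0.2158 0.0775] fit (array([0.441 , 0.2171]), np.float64(0.027))
[389 271  35  14 215] yellow 0.0 z 0.0899 mid [0.6995 0.2953 0.0815] fit (array([0.7023, 0.293 ]), np.float64(0.0166))
[415 284  15  20 160] yellow 0.0 z 0.09 mid [0.737  0.2869 0.0815] fit (array([0.7409, 0.2872]), np.float64(0.0118))
```

```bash
python3 -c "
from h import *
delta([.4783,.3138,.043],30)"
```

```text
pos [0.4391 0.3274 0.2723] toolx ang 30.96 tilt 0.04 clock 19.0667 shift mm [ 26.7  31.7 229.3] F [-2.55  1.4   0.42]
wz 0.9595362834536587
```

```bash
python3 -m jog '[{"fingers":1,"dx":13,"dy":8,"dz":30,"wx":0,"wy":0,"wz":0.9},{"fingers":1,"dx":13,"dy":8,"dz":30,"wx":0,"wy":0,"wz":0},{"fingers":1,"dx":0,"dy":0,"dz":30,"wx":0,"wy":0,"wz":0},{"fingers":1,"dx":0,"dy":0,"dz":0,"wx":0,"wy":0,"wz":0},{"fingers":1,"dx":0,"dy":0,"dz":0,"wx":0,"wy":0,"wz":0}]'
python3 -m jog '[{"fingers":1,"dx":0,"dy":0,"dz":0,"wx":0,"wy":0,"wz":0},{"fingers":1,"dx":0,"dy":0,"dz":0,"wx":0,"wy":0,"wz":0},{"fingers":1,"dx":0,"dy":0,"dz":0,"wx":0,"wy":0,"wz":0},{"fingers":1,"dx":0,"dy":0,"dz":0,"wx":0,"wy":0,"wz":0},{"fingers":1,"dx":0,"dy":0,"dz":0,"wx":0,"wy":0,"wz":0}]'
cat > rim.py <<'E'
from h import *
import pickle,sys
s=state();p,d=capture('wrist'); c=cam('wrist',s); X=cloud(c,d)
cv2.imwrite(f'pics/{sys.argv[1]}.png',cv2.resize(p[:,:,::-1],None,fx=1.5,fy=1.5))
hsv=cv2.cvtColor(p,cv2.COLOR_RGB2HSV); ye=hsv[...,1]>130
def circ(P):
    A=np.c_[2*P,np.ones(len(P))]; r=np.linalg.lstsq(A,(P**2).sum(1),rcond=None)[0]; return r[:2].round(4),np.sqrt(r[2]+r[0]**2+r[1]**2).round(4)
m=((X[...,2]>.073)&(X[...,2]<.09)&(abs(X[...,0]-.479)<.045)&(abs(X[...,1]-.314)<.045)&~ye).astype(np.uint8)
q=max(cv2.findContours(m,cv2.RETR_EXTERNAL,cv2.CHAIN_APPROX_NONE)[0],key=len).reshape(-1,2)
r=circ(onplane(c,q,.08)[:,:2]); print(r); delta([*r[0],.043],30)
E
python3 rim.py w10
```

```text
clock: 19.48
position: [0.4731, 0.3223, 0.1819]
ee_rot: [0.968, 0.251, -0.001, 0.001]
force: [1.0, -0.5, 0.6]
finger_gap: 0.999
clock: 19.9
position: [0.4743, 0.3231, 0.1844]
ee_rot: [0.968, 0.252, 0.002, 0.001]
force: [0.1, 0.7, 0.5]
finger_gap: 0.995
(array([0.4784, 0.3138]), np.float64(0.0267))
pos [0.4743 0.323  0.1842] toolx ang 29.14 tilt 0.23 clock 19.95 shift mm [ -1.4   9.7 141.2] F [0.75 0.05 0.59]
wz -0.8597723544520761
```

View pics/w10.png

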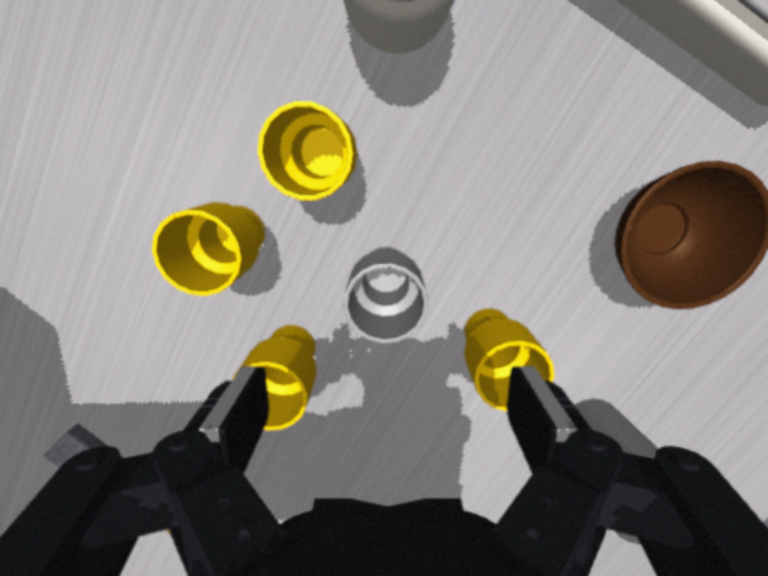

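```bash
python3 -m jog '[{"fingers":1,"dx":-1.4,"dy":9.7,"dz":15,"wx":0,"wy":0,"wz":0},{"fingers":1,"dx":0,"dy":0,"dz":20,"wx":0,"wy":0,"wz":0},{"fingers":1,"dx":0,"dy":0,"dz":15,"wx":0,"wy":0,"wz":0},{"fingers":1,"dx":0,"dy":0,"dz":10,"wx":0,"wy":0,"wz":0},{"fingers":1,"dx":0,"dy":0,"dz":0,"wx":0,"wy":0,"wz":0}]'
python3 -m jog '[{"fingers":1,"dx":0,"dy":0,"dz":20,"wx":0,"wy":0,"wz":0},{"fingers":1,"dx":0,"dy":0,"dz":20,"wx":0,"wy":0,"wz":0},{"fingers":1,"dx":0,"dy":0,"dz":20,"wx":0,"wy":0,"wz":0},{"fingers":1,"dx":0,"dy":0,"dz":20,"wx":0,"wy":0,"wz":0},{"fingers":1,"dx":0,"dy":0,"dz":0,"wx":0,"wy":0,"wz":0}]'
python3 rim.py w11; python3 -c "
from h import *
print(Ro.from_quat(state()['ee_rot']).as_matrix().round(4))"
```

```text
clock: 20.37
position: [0.477, 0.3133, 0.1217]
ee_rot: [0.968, 0.252, -0.0, 0.001]
force: [-0.5, -0.3, 0.5]
finger_gap: 0.999
clock: 20.78
position: [0.4768, 0.3131, 0.0411]
ee_rot: [0.968, 0.252, -0.001, 0.001]
force: [-1.2, -1.2, 0.1]
finger_gap: 1.001
(array([0.4776, 0.3147]), np.float64(0.027))
pos [0.4775 0.3135 0.0429] toolx ang 29.15 tilt 0.13 clock 20.8333 shift mm [ 0.7 -1.  -0.1] F [ 0.8  -0.05  0.44]
wz -0.8531541442118282
[[ 8.734e-01  4.870e-01  9.000e-04]
 [ 4.870e-01 -8.734e-01 -2.000e-03]
 [-2.000e-04  2.200e-03 -1.000e+00]]
```

View pics/w11.png

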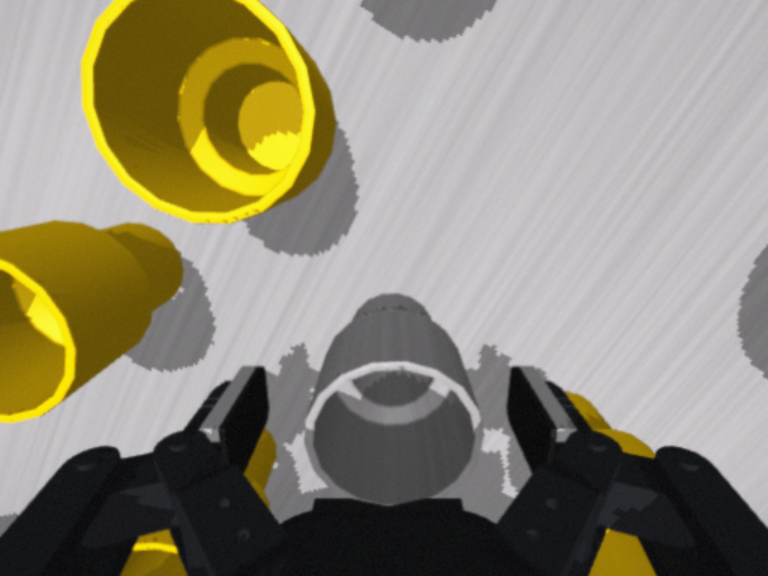

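The cup is centred between the pads (u≈392 against 388), with the fingers clear of the yellow cups. I'll close.

```bash
python3 -m jog '[{"fingers":0.8,"dx":0.8,"dy":-0.4,"dz":0,"wx":-0.1,"wy":0,"wz":0},{"fingers":0.7,"dx":0,"dy":0,"dz":0,"wx":0,"wy":0,"wz":0},{"fingers":0.5,"dx":0,"dy":0,"dz":0,"wx":0,"wy":0,"wz":0},{"fingers":0.4,"dx":0,"dy":0,"dz":0,"wx":0,"wy":0,"wz":0},{"fingers":0.4,"dx":0,"dy":0,"dz":0,"wx":0,"wy":0,"wz":0}]' 25
python3 -m jog '[{"fingers":0.4,"dx":0,"dy":0,"dz":0,"wx":0,"wy":0,"wz":0},{"fingers":0.4,"dx":0,"dy":0,"dz":0,"wx":0,"wy":0,"wz":0},{"fingers":0.4,"dx":0,"dy":0,"dz":-5,"wx":0,"wy":0,"wz":0},{"fingers":0.4,"dx":0,"dy":0,"dz":-20,"wx":0,"wy":0,"wz":0},{"fingers":0.4,"dx":0,"dy":0,"dz":-30,"wx":0,"wy":0,"wz":0}]' 25
python3 -m jog '[{"fingers":0.4,"dx":0,"dy":0,"dz":-30,"wx":0,"wy":0,"wz":0},{"fingers":0.4,"dx":0,"dy":0,"dz":-30,"wx":0,"wy":0,"wz":0},{"fingers":0.4,"dx":0,"dy":0,"dz":-30,"wx":0,"wy":0,"wz":0},{"fingers":0.4,"dx":0,"dy":0,"dz":-5,"wx":0,"wy":0,"wz":0},{"fingers":0.4,"dx":0,"dy":0,"dz":0,"wx":0,"wy":0,"wz":0}]' 25
python3 -c "
from h import *
delta([.5530,.0847,.2],3.0)
import pickle
s=state(); p,d=capture('wrist');cv2.imwrite('pics/w12.png',cv2.resize(p[:,:,::-1],None,fx=1.5,fy=1.5)); pickle.dump((s,p,d),open('pics/w12.pkl','wb'))"
```

```text
clock: 21.25
position: [0.4794, 0.3149, 0.0453]
ee_rot: [0.968, 0.252, 0.003, 0.001]
force: [-1.5, 0.4, 4.4]
finger_gap: 0.636
clock: 21.67
position: [0.4771, 0.3139, 0.0977]
ee_rot: [0.968, 0.252, -0.001, 0.002]
force: [0.0, 0.3, -1.4]
finger_gap: 0.631
clock: 22.08
position: [0.4789, 0.3153, 0.1965]
ee_rot: [0.968, 0.252, 0.004, 0.001]
force: [-0.7, -0.1, -2.1]
finger_gap: 0.636
pos [0.4789 0.3153 0.1965] toolx ang 29.15 tilt 0.49 clock 22.0833 shift mm [-47.5 237.5  -2.8] F [-0.73 -0.14 -2.08]
wz 26.14644010392914
```

View pics/w12.png

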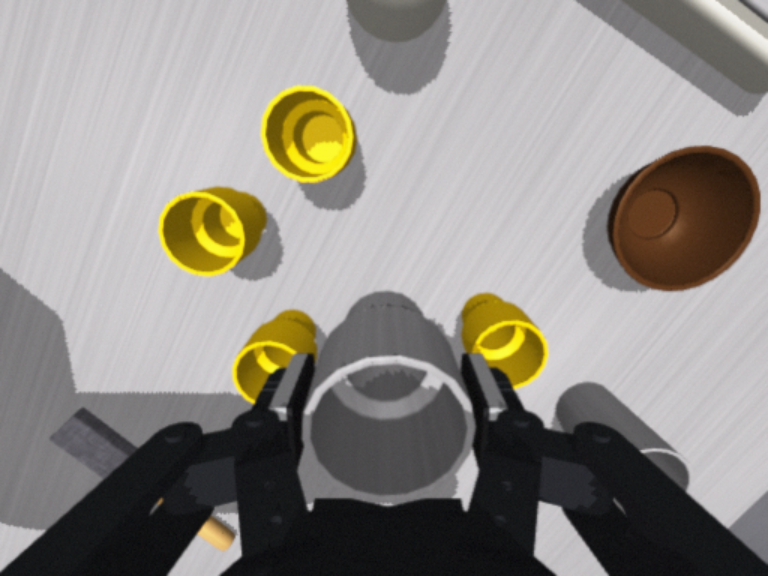

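Gripped at 54 mm and lifted. While I carry it to the ring, I'll also fit the rim in the hand.

```bash
python3 -m jog '[{"fingers":0.4,"dx":-8,"dy":20,"dz":0,"wx":0,"wy":0,"wz":0},{"fingers":0.4,"dx":-8,"dy":35,"dz":0,"wx":0,"wy":0,"wz":0},{"fingers":0.4,"dx":-8,"dy":35,"dz":0,"wx":0,"wy":0,"wz":0},{"fingers":0.4,"dx":-8,"dy":35,"dz":0,"wx":0,"wy":0,"wz":0},{"fingers":0.4,"dx":-8,"dy":35,"dz":0,"wx":0,"wy":0,"wz":0}]' 25
python3 -m jog '[{"fingers":0.4,"dx":0,"dy":15,"dz":0,"wx":0,"wy":0,"wz":6},{"fingers":0.4,"dx":0,"dy":8,"dz":0,"wx":0,"wy":0,"wz":7},{"fingers":0.4,"dx":0,"dy":0,"dz":0,"wx":0,"wy":0,"wz":7},{"fingers":0.4,"dx":0,"dy":0,"dz":0,"wx":0,"wy":0,"wz":6},{"fingers":0.4,"dx":0,"dy":0,"dz":0,"wx":0,"wy":0,"wz":0}]' 25
python3 -m jog '[{"fingers":0.4,"dx":0,"dy":0,"dz":0,"wx":0,"wy":0,"wz":0},{"fingers":0.4,"dx":0,"dy":0,"dz":0,"wx":0,"wy":0,"wz":0},{"fingers":0.4,"dx":0,"dy":0,"dz":0,"wx":0,"wy":0,"wz":0},{"fingers":0.4,"dx":0,"dy":0,"dz":0,"wx":0,"wy":0,"wz":0},{"fingers":0.4,"dx":0,"dy":0,"dz":0,"wx":0,"wy":0,"wz":0}]' 25
cat > hand.py <<'E'
from h import *
import pickle
def rim(s,p,d):
    c=cam('wrist',s); X=cloud(c,d); T=Ro.from_quat(s["ee_rot"]).as_matrix(); Y=(X-s["position"])@T
    hits=(abs(Y[...,0])<.026)&(abs(Y[...,1])<.04)&(Y[...,2]<-.025)&(Y[...,2]>-.05)
    print("rim z tool",np.nanpercentile(Y[...,2][hits],[2,10,50]))
    m=hits&(Y[...,2]<np.nanpercentile(Y[...,2][hits],2)+.004)
    P=Y[m]; A=np.c_[2*P[:,:2],np.ones(len(P))]; r=np.linalg.lstsq(A,(P[:,:2]**2).sum(1),rcond=None)[0]
    print("rim in tool",len(P),r[:2].round(4),"R",np.sqrt(r[2]+r[0]**2+r[1]**2), P[:,:2].min(0),P[:,:2].max(0))
    # plane fit (tilt)
    B=np.c_[P[:,:2],np.ones(len(P))]; print("plane",np.linalg.lstsq(B,P[:,2],rcond=None)[0].round(4))
E
python3 - <<'E'
from hand import *
rim(*pickle.load(open('pics/w12.pkl','rb')))
delta([.5530,.0847,.2],3.0); s=state(); print(Ro.from_quat(s['ee_rot']).as_matrix().round(4))
p,d=capture('wrist'); pickle.dump((s,p,d),open('pics/w13.pkl','wb')); cv2.imwrite('pics/w13.png',cv2.resize(p[:,:,::-1],None,fx=1.5,fy=1.5)); rim(s,p,d)
E
```

```text
clock: 22.55
position: [0.5203, 0.154, 0.1924]
ee_rot: [0.968, 0.252, 0.0, 0.002]
force: [0.7, 0.1, -1.1]
finger_gap: 0.633
clock: 22.97
position: [0.5308, 0.1346, 0.1925]
ee_rot: [1.0, 0.025, 0.0, 0.001]
force: [0.3, -0.2, -1.6]
finger_gap: 0.635
clock: 23.38
position: [0.5314, 0.1352, 0.1941]
ee_rot: [1.0, 0.028, 0.002, 0.001]
force: [-0.2, -0.1, -1.4]
finger_gap: 0.639
rim z tool [-0.03623752 -0.03562535 -0.03338328]
rim in tool 2532 [-0.0003  0.0014] R 0.02514667732330793 [-0.02598018 -0.02526491] [0.02593008 0.0291738 ]
plane [ 0.0167  0.0082 -0.0347]
pos [0.5314 0.1352 0.1941] toolx ang 3.21 tilt 0.26 clock 23.3833 shift mm [18.8 51.7 -5.7] F [-0.17 -0.07 -1.37]
wz 0.21316687532988565
[[ 0.9984  0.056   0.0039]
 [ 0.0561 -0.9984 -0.0025]
 [ 0.0037  0.0028 -1.    ]]
rim z tool [-0.03632172 -0.03566651 -0.03340214]
rim in tool 2504 [-0.0003  0.0014] R 0.025138051507222165 [-0.02596612 -0.02502275] [0.02596994 0.02903844]
plane [ 0.0172  0.0078 -0.0347]
```

View pics/w13.png

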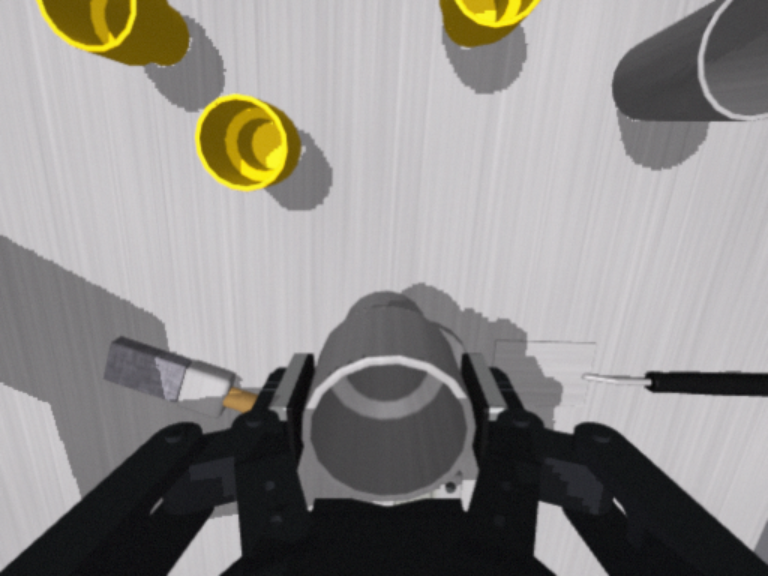

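```bash
python3 -m jog '[{"fingers":0.4,"dx":5,"dy":13,"dz":0,"wx":0.15,"wy":-0.2,"wz":0.2},{"fingers":0.4,"dx":6,"dy":13,"dz":0,"wx":0,"wy":0,"wz":0},{"fingers":0.4,"dx":6,"dy":13,"dz":0,"wx":0,"wy":0,"wz":0},{"fingers":0.4,"dx":2,"dy":11,"dz":0,"wx":0,"wy":0,"wz":0},{"fingers":0.4,"dx":0,"dy":0,"dz":0,"wx":0,"wy":0,"wz":0}]' 25
python3 -m jog '[{"fingers":0.4,"dx":0,"dy":0,"dz":0,"wx":0,"wy":0,"wz":0},{"fingers":0.4,"dx":0,"dy":0,"dz":0,"wx":0,"wy":0,"wz":0},{"fingers":0.4,"dx":0,"dy":0,"dz":0,"wx":0,"wy":0,"wz":0},{"fingers":0.4,"dx":0,"dy":0,"dz":0,"wx":0,"wy":0,"wz":0},{"fingers":0.4,"dx":0,"dy":0,"dz":0,"wx":0,"wy":0,"wz":0}]' 25
python3 - <<'E'
from hand import *
delta([.5529,.0863,.16],3.0); s=state(); print(Ro.from_quat(s['ee_rot']).as_matrix().round(4))
p,d=capture('wrist'); cv2.imwrite('pics/w14.png',cv2.resize(p[:,:,::-1],None,fx=1.5,fy=1.5)); rim(s,p,d)
p,d=capture('scene'); cv2.imwrite('pics/s14.png',cv2.resize(p[140:220,180:300,::-1],None,fx=6,fy=6,interpolation=cv2.INTER_CUBIC))
p,d=capture('side'); cv2.imwrite('pics/d14.png',cv2.resize(p[130:260,190:320,::-1],None,fx=4.5,fy=4.5,interpolation=cv2.INTER_CUBIC))
E
```

```text
clock: 23.85
position: [0.5538, 0.0838, 0.1939]
ee_rot: [1.0, 0.025, 0.0, 0.0]
force: [0.4, 0.1, -0.7]
finger_gap: 0.636
clock: 24.27
position: [0.5529, 0.0865, 0.1943]
ee_rot: [1.0, 0.026, 0.0, 0.0]
force: [-0.1, 0.3, -1.0]
finger_gap: 0.636
pos [0.5529 0.0865 0.1943] toolx ang 2.97 tilt 0.02 clock 24.2667 shift mm [ 0.   0.2 34.3] F [-0.09  0.26 -1.01]
wz -0.026178895958941073
[[ 9.987e-01  5.190e-02  4.000e-04]
 [ 5.190e-02 -9.987e-01 -1.000e-04]
 [ 4.000e-04  1.000e-04 -1.000e+00]]
rim z tool [-0.03625547 -0.03565476 -0.03341703]
rim in tool 2517 [-0.0003  0.0014] R 0.02512885341887941 [-0.02598103 -0.02527227] [0.02599581 0.0290673 ]
plane [ 0.015   0.0078 -0.0347]
```

View pics/s14.png

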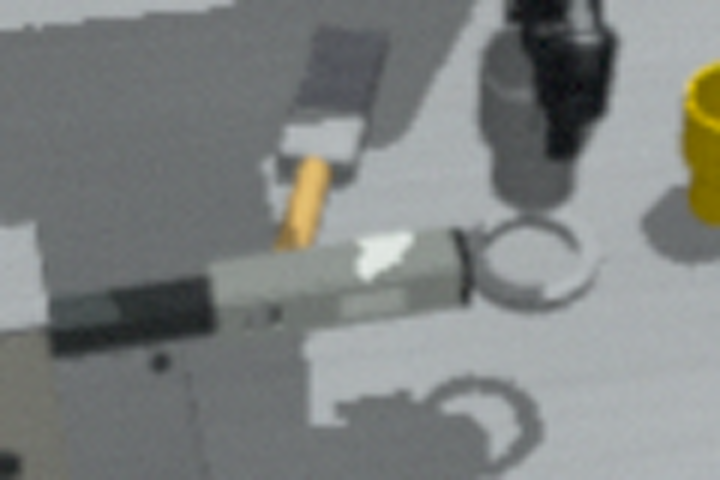

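View pics/d14.png

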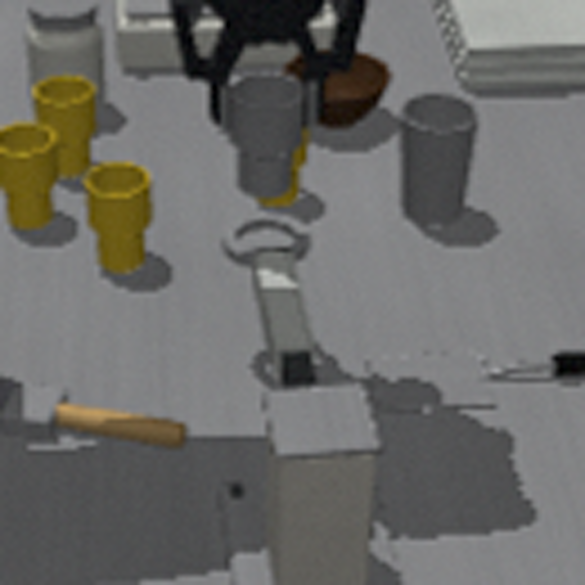

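Both views show the cup upright above the ring (scene (535,110) over (540,262), side (265,135) over (267,242)). I'll descend and watch the force.

```bash
python3 -m jog '[{"fingers":0.4,"dx":0,"dy":0,"dz":9,"wx":0,"wy":0,"wz":0},{"fingers":0.4,"dx":0,"dy":0,"dz":10,"wx":0,"wy":0,"wz":0},{"fingers":0.4,"dx":0,"dy":0,"dz":10,"wx":0,"wy":0,"wz":0},{"fingers":0.4,"dx":0,"dy":0,"dz":7,"wx":0,"wy":0,"wz":0},{"fingers":0.4,"dx":0,"dy":0,"dz":0,"wx":0,"wy":0,"wz":0}]' 25
python3 -m jog '[{"fingers":0.4,"dx":0,"dy":0,"dz":0,"wx":0,"wy":0,"wz":0},{"fingers":0.4,"dx":0,"dy":0,"dz":0,"wx":0,"wy":0,"wz":0},{"fingers":0.4,"dx":0,"dy":0,"dz":0,"wx":0,"wy":0,"wz":0},{"fingers":0.4,"dx":0,"dy":0,"dz":0,"wx":0,"wy":0,"wz":0},{"fingers":0.4,"dx":0,"dy":0,"dz":0,"wx":0,"wy":0,"wz":0}]' 25
python3 - <<'E'
from hand import *
delta([.5529,.0863,.113],3.0)
p,d=capture('wrist'); cv2.imwrite('pics/w15.png',cv2.resize(p[:,:,::-1],None,fx=1.5,fy=1.5))
p,d=capture('scene'); cv2.imwrite('pics/s15.png',cv2.resize(p[150:210,220:300,::-1],None,fx=9,fy=9,interpolation=cv2.INTER_CUBIC))
p,d=capture('side'); cv2.imwrite('pics/d15.png',cv2.resize(p[140:210,210:290,::-1],None,fx=8,fy=8,interpolation=cv2.INTER_CUBIC))
E
```

```text
clock: 24.83
position: [0.552, 0.0861, 0.1559]
ee_rot: [1.0, 0.026, -0.002, 0.0]
force: [-0.2, -0.5, -1.0]
finger_gap: 0.633
clock: 25.25
position: [0.5532, 0.0861, 0.1586]
ee_rot: [1.0, 0.026, 0.0, 0.0]
force: [0.6, 0.5, -1.7]
finger_gap: 0.638
pos [0.5532 0.0861 0.1586] toolx ang 2.94 tilt 0.06 clock 25.25 shift mm [-0.4 -0.2 45.6] F [ 0.61  0.48 -1.66]
wz -0.06259110716877947
```

View pics/s15.png

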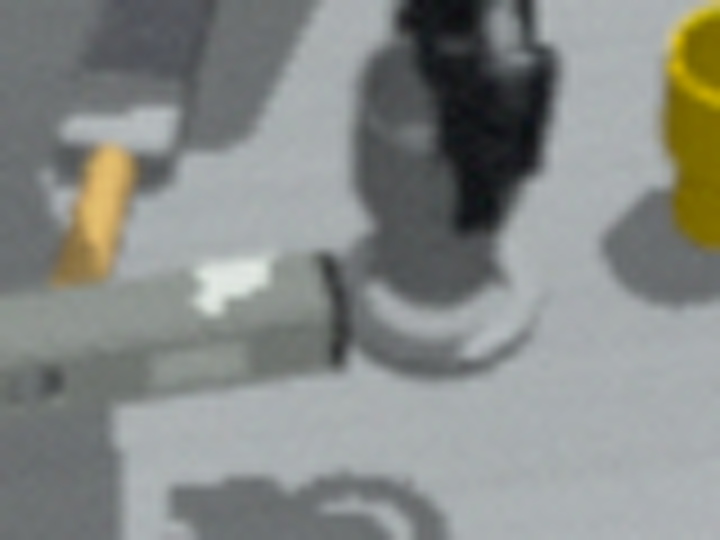

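View pics/d15.png

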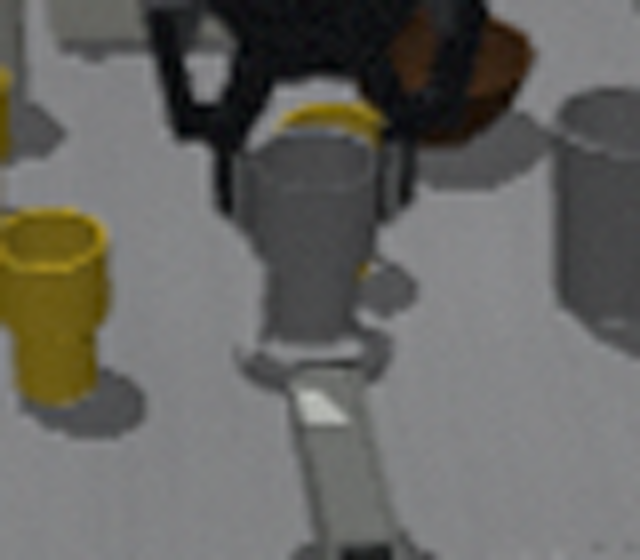

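The lower part stands about 8 mm over the ring and centred on it. I'll insert slowly.

```bash
python3 -m jog '[{"fingers":0.4,"dx":-0.2,"dy":0,"dz":3,"wx":0,"wy":0,"wz":0},{"fingers":0.4,"dx":0,"dy":0,"dz":3,"wx":0,"wy":0,"wz":0},{"fingers":0.4,"dx":0,"dy":0,"dz":3,"wx":0,"wy":0,"wz":0},{"fingers":0.4,"dx":0,"dy":0,"dz":3,"wx":0,"wy":0,"wz":0},{"fingers":0.4,"dx":0,"dy":0,"dz":0,"wx":0,"wy":0,"wz":0}]' 25
python3 -m jog '[{"fingers":0.4,"dx":0,"dy":0,"dz":1.5,"wx":0,"wy":0,"wz":0},{"fingers":0.4,"dx":0,"dy":0,"dz":1.5,"wx":0,"wy":0,"wz":0},{"fingers":0.4,"dx":0,"dy":0,"dz":1.5,"wx":0,"wy":0,"wz":0},{"fingers":0.4,"dx":0,"dy":0,"dz":1.5,"wx":0,"wy":0,"wz":0},{"fingers":0.4,"dx":0,"dy":0,"dz":0,"wx":0,"wy":0,"wz":0}]' 25
```

```text
clock: 25.82
position: [0.5525, 0.0861, 0.1454]
ee_rot: [1.0, 0.026, -0.0, 0.0]
force: [0.1, 0.0, -1.8]
finger_gap: 0.629
clock: 26.23
position: [0.5527, 0.0861, 0.1399]
ee_rot: [1.0, 0.026, -0.0, 0.0]
force: [-0.5, -0.0, -1.5]
finger_gap: 0.638
```

It's inside the ring by about 10 mm with no contact force.

```bash
python3 -m jog '[{"fingers":0.4,"dx":0,"dy":0,"dz":4,"wx":0,"wy":0,"wz":0},{"fingers":0.4,"dx":0,"dy":0,"dz":4,"wx":0,"wy":0,"wz":0},{"fingers":0.4,"dx":0,"dy":0,"dz":4,"wx":0,"wy":0,"wz":0},{"fingers":0.4,"dx":0,"dy":0,"dz":4,"wx":0,"wy":0,"wz":0},{"fingers":0.4,"dx":0,"dy":0,"dz":3,"wx":0,"wy":0,"wz":0}]' 25
python3 -m jog '[{"fingers":0.4,"dx":0,"dy":0,"dz":1,"wx":0,"wy":0,"wz":0},{"fingers":0.4,"dx":0,"dy":0,"dz":1,"wx":0,"wy":0,"wz":0},{"fingers":0.4,"dx":0,"dy":0,"dz":1,"wx":0,"wy":0,"wz":0},{"fingers":0.4,"dx":0,"dy":0,"dz":0.5,"wx":0,"wy":0,"wz":0},{"fingers":0.4,"dx":0,"dy":0,"dz":0,"wx":0,"wy":0,"wz":0}]' 25
```

```text
clock: 26.65
position: [0.5526, 0.0861, 0.1206]
ee_rot: [1.0, 0.026, -0.0, 0.0]
force: [0.5, 0.4, -1.5]
finger_gap: 0.634
clock: 27.07
position: [0.5529, 0.0861, 0.1177]
ee_rot: [1.0, 0.026, 0.0, 0.0]
force: [1.0, -0.6, -1.9]
finger_gap: 0.636
```

```bash
for i in 1 2; do python3 -m jog '[{"fingers":0.4,"dx":0,"dy":0,"dz":0.4,"wx":0,"wy":0,"wz":0},{"fingers":0.4,"dx":0,"dy":0,"dz":0.4,"wx":0,"wy":0,"wz":0},{"fingers":0.4,"dx":0,"dy":0,"dz":0.4,"wx":0,"wy":0,"wz":0},{"fingers":0.4,"dx":0,"dy":0,"dz":0.4,"wx":0,"wy":0,"wz":0},{"fingers":0.4,"dx":0,"dy":0,"dz":0.4,"wx":0,"wy":0,"wz":0}]' 25; done
```

```text
clock: 27.48
position: [0.5529, 0.0861, 0.1157]
ee_rot: [1.0, 0.026, 0.0, 0.0]
force: [0.6, -0.5, -1.9]
finger_gap: 0.635
clock: 27.9
position: [0.5528, 0.0861, 0.1137]
ee_rot: [1.0, 0.026, 0.0, 0.0]
force: [-0.5, -1.1, -1.0]
finger_gap: 0.634
```

```bash
python3 -m jog '[{"fingers":0.4,"dx":0,"dy":0,"dz":0.3,"wx":0,"wy":0,"wz":0},{"fingers":0.4,"dx":0,"dy":0,"dz":0.3,"wx":0,"wy":0,"wz":0},{"fingers":0.4,"dx":0,"dy":0,"dz":0.3,"wx":0,"wy":0,"wz":0},{"fingers":0.4,"dx":0,"dy":0,"dz":0,"wx":0,"wy":0,"wz":0},{"fingers":0.4,"dx":0,"dy":0,"dz":0,"wx":0,"wy":0,"wz":0}]' 25
```

```text
clock: 28.32
position: [0.5529, 0.0861, 0.1131]
ee_rot: [1.0, 0.026, 0.0, 0.0]
force: [-0.5, 0.5, 2.0]
finger_gap: 0.636
```

Seated: the force flipped to +2 N at the expected height. I'll release and rise.

```bash
python3 -m jog '[{"fingers":0.68,"dx":0,"dy":0,"dz":0,"wx":0,"wy":0,"wz":0},{"fingers":0.75,"dx":0,"dy":0,"dz":0,"wx":0,"wy":0,"wz":0},{"fingers":0.85,"dx":0,"dy":0,"dz":0,"wx":0,"wy":0,"wz":0},{"fingers":0.95,"dx":0,"dy":0,"dz":0,"wx":0,"wy":0,"wz":0},{"fingers":1,"dx":0,"dy":0,"dz":0,"wx":0,"wy":0,"wz":0}]' 25
python3 -m jog '[{"fingers":1,"dx":0,"dy":0,"dz":0,"wx":0,"wy":0,"wz":0},{"fingers":1,"dx":0,"dy":0,"dz":-5,"wx":0,"wy":0,"wz":0},{"fingers":1,"dx":0,"dy":0,"dz":-15,"wx":0,"wy":0,"wz":0},{"fingers":1,"dx":0,"dy":0,"dz":-25,"wx":0,"wy":0,"wz":0},{"fingers":1,"dx":0,"dy":0,"dz":-30,"wx":0,"wy":0,"wz":0}]' 25
python3 -m jog '[{"fingers":1,"dx":0,"dy":-15,"dz":-30,"wx":0,"wy":0,"wz":0},{"fingers":1,"dx":0,"dy":-15,"dz":-30,"wx":0,"wy":0,"wz":0},{"fingers":1,"dx":0,"dy":-15,"dz":-20,"wx":0,"wy":0,"wz":0},{"fingers":1,"dx":0,"dy":0,"dz":0,"wx":0,"wy":0,"wz":0},{"fingers":1,"dx":0,"dy":0,"dz":0,"wx":0,"wy":0,"wz":0}]' 25
python3 - <<'E'
from h import *
import pickle
s=state(); p,d=capture('wrist'); c=cam('wrist',s); X=cloud(c,d); cv2.imwrite('pics/w16.png',cv2.resize(p[:,:,::-1],None,fx=1.5,fy=1.5)); print(s['position'],s['force'])
def circ(P):
    A=np.c_[2*P,np.ones(len(P))]; r=np.linalg.lstsq(A,(P**2).sum(1),rcond=None)[0]; return r[:2].round(4),np.sqrt(r[2]+r[0]**2+r[1]**2).round(4)
near=(abs(X[...,0]-.553)<.05)&(abs(X[...,1]-.0847)<.05)
m=near&(X[...,2]>.140); P=X[m]; zc=np.percentile(P[:,2],90); print("rim z",np.percentile(P[:,2],[10,50,90,99]))
q=max(cv2.findContours(m.astype(np.uint8),cv2.RETR_EXTERNAL,cv2.CHAIN_APPROX_NONE)[0],key=len).reshape(-1,2); print("cup rim",circ(onplane(c,q,.148)[:,:2]))
P=X[near&(X[...,2]>.145)]; print("rim plane",np.linalg.lstsq(np.c_[P[:,:2],np.ones(len(P))],P[:,2],rcond=None)[0])
m=near&(X[...,2]>.099)&(X[...,2]<.109); P=X[m]; r=np.hypot(*(P[:,:2]-[.553,.0847]).T); print("ring ext",P.min(0),P.max(0))
p,d=capture('scene'); cv2.imwrite('pics/s16.png',cv2.resize(p[140:220,180:300,::-1],None,fx=6,fy=6,interpolation=cv2.INTER_CUBIC))
p,d=capture('side'); cv2.imwrite('pics/d16.png',cv2.resize(p[130:260,190:320,::-1],None,fx=4.5,fy=4.5,interpolation=cv2.INTER_CUBIC))
E
```

```text
clock: 28.73
position: [0.5528, 0.0861, 0.1128]
ee_rot: [1.0, 0.026, 0.0, 0.0]
force: [-0.7, -0.3, -0.3]
finger_gap: 0.999
clock: 29.15
position: [0.552, 0.0861, 0.1878]
ee_rot: [1.0, 0.026, -0.001, 0.0]
force: [1.3, 0.4, 0.7]
finger_gap: 0.999
clock: 29.57
position: [0.5508, 0.1317, 0.269]
ee_rot: [1.0, 0.026, 0.001, 0.0]
force: [0.4, 0.2, 0.1]
finger_gap: 1.004
[0.55079156 0.13167453 0.2689701 ] [0.39661322 0.16431366 0.0504761 ]
rim z [0.14672207 0.30257984 0.34604034 0.35057644]
cup rim (array([0.4498, 0.0126]), np.float64(0.0284))
rim plane [-0.00814315  3.06280245 -0.08178175]
ring ext [0.52056691 0.06041295 0.09901495] [0.58540038 0.11841871 0.10894778]
```

View pics/w16.png

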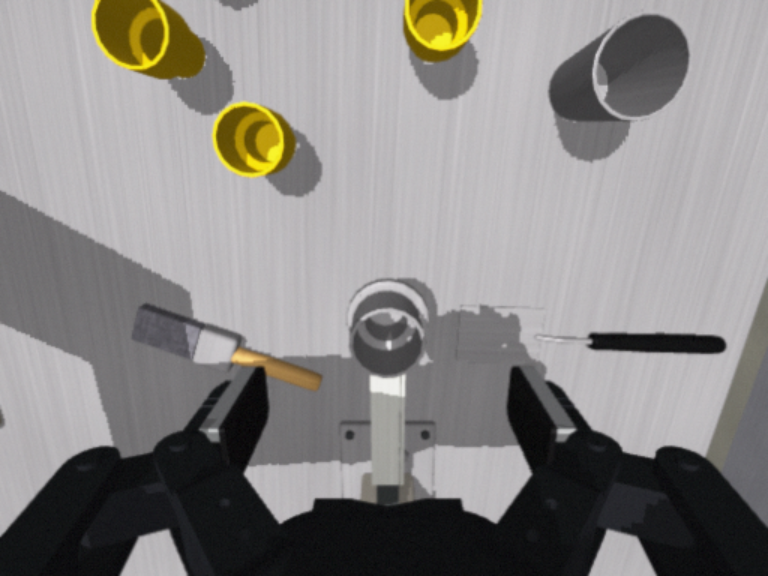

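View pics/s16.png

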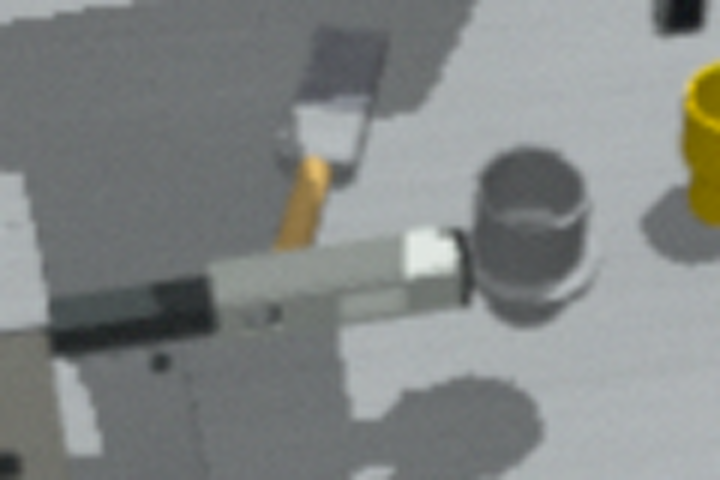

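View pics/d16.png

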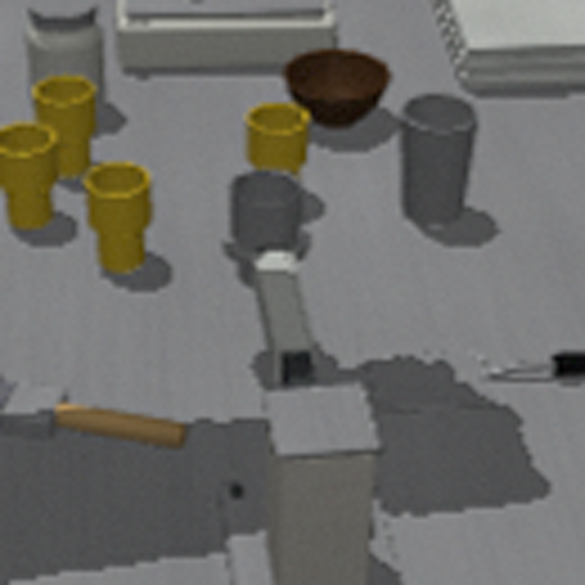

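The cup hangs in the ring in all three views, upright. My rim fit caught the gripper because I set no upper height limit, so I'll redo it once before handing in.

```bash
python3 - <<'E'
from h import *
s=state(); p,d=capture('wrist'); c=cam('wrist',s); X=cloud(c,d); print(s['clock'],s['position'],s['force'].round(2),abs(s['joint_vel']).max())
def circ(P):
    A=np.c_[2*P,np.ones(len(P))]; r=np.linalg.lstsq(A,(P**2).sum(1),rcond=None)[0]; return r[:2].round(4),np.sqrt(r[2]+r[0]**2+r[1]**2).round(4)
near=(abs(X[...,0]-.553)<.05)&(abs(X[...,1]-.0847)<.05)
m=near&(X[...,2]>.141)&(X[...,2]<.16); P=X[m]
q=max(cv2.findContours(m.astype(np.uint8),cv2.RETR_EXTERNAL,cv2.CHAIN_APPROX_NONE)[0],key=len).reshape(-1,2); print("cup rim",circ(onplane(c,q,.148)[:,:2]))
P=P[P[:,2]>np.percentile(P[:,2],50)]; print("rim z",P[:,2].mean(),"slopes",np.linalg.lstsq(np.c_[P[:,:2],np.ones(len(P))],P[:,2],rcond=None)[0])
E
```

```text
29.7167 [0.55003874 0.13066346 0.26664087] [-0.51  0.23 -0.67] 0.005226883129743635
cup rim (array([0.5527, 0.0863]), np.float64(0.0269))
rim z 0.14827959386387027 slopes [-0.00976477 -0.00557397  0.15411705]
```

Rim centre (0.5527, 0.0863) is 1.6 mm from the ring centre. Rim height is 0.148, so the underside is about 37 mm below the ring top, and tilt is about 0.011 rad. I'm handing in.

```bash
python3 -c "
from rig import hand_in; print(hand_in())"
```

```text
the job is handed in; nothing more can be done
None
```

The sleeve is locked in its next hole, the catch cup hangs in the ring, and I handed the job in at about 30 s of robot time.

- **Slide and lock:** I squeezed the button flush with 20 N of grip and slid the sleeve out about 53 mm. The button popped into the hole; a scene picture taken after release shows it there.
- **Tug:** I pulled outward to a wrist force of 18–19 N for over a second. Taking off the stated 2 N of friction, the button carried about 16.5 N. That is inferred, since I could not measure the contact between button and sleeve directly.
- **Cup:** The steel cup went into the ring without snagging, and the force changed as its step seated. I then released it and backed away.

Last checks, by the wrist camera:

| Check | Result |
|---|---|
| Cup centre from ring centre | 1.6 mm |
| Underside below ring's top face | about 37 mm |
| Tilt | about 0.011 rad |
| Gripper | open and clear, reading no load beyond sensor noise |

I saw no other object pushed about in the final pictures, though I did not measure their positions again. One check failed at first: my rim fit after release picked up the gripper because I had set no upper height limit. I repeated it with the limit, and the figures above come from that second fit.

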